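Pack out a slide box in its clamping cradle and hold the clamp shut

TASK

Clamp the green slide box in the cradle. The red sprung jaw does not reach the box, so stand blue spacer blocks upright in the gap between box and jaw, one after another, until pushing the jaw in squeezes spacers and box tight against the end stop; keep spare spacers well clear of the cradle and leave the petri dish, beaker and timer alone. Finish while still holding the jaw pushed firmly in against the stack, touching nothing but the jaw: if you let go, its spring opens it again.

Things in the scene. Friction and masses are not known exactly. Their poses are not given: they have to be found in the camera images.
- cradle: grey clamping cradle fixed to the worktop: base plate 150 x 112 mm, 6 mm thick, low aluminium side rails up to 16 mm high (inner faces 94 mm apart). Origin at the centre of its underside (worktop level); local +x runs along it from the red jaw to the end stop, z up. The bed on which the box and spacers stand is 6 mm above the origin.
- jaw (a joint): sliding red jaw of the cradle, in m: 0 = open, grows as pushed toward the end stop (cradle +x), 0.032 = end of travel. A spring resists (2.5 N at 0, 5 N at the end) and reopens it when let go. Jaw 14 mm thick, 60 mm wide, top 36 mm above the worktop; clamping face at cradle x = -0.051 + joint value, square to x. With too few spacers it runs to 0.032 and squeezes nothing.
- jaw_push (a point): middle of the black rubber pad on the jaw's outer face (away from the end stop), 22 mm above the worktop; push here along cradle +x. Moves with the jaw; it lies 14 mm behind the clamping face.
- end_stop: aluminium end stop, 20 x 90 x 30 mm (cradle x, y, z) with two black screws on top, fixed on the cradle bed at a place along cradle x that differs from start to start. Origin at the centre of its underside, on the bed; its face toward the jaw lies 10 mm from the origin in -x.
- slide_box: green slide box, loose, 32 x 85 x 24 mm (cradle x, y, z), lying on the cradle bed with one long side against the end stop. Origin at the centre of its underside; its face toward the jaw lies 16 mm from the origin. The gap to the open jaw is 35 to 74 mm; the jaw closes only 32 mm of it, so one to three spacers are needed.
- spacer_1: blue spacer block, one of four alike, 50 to 100 g, standing upright on the worktop at the start: block 16 mm thick (own x) x 60 mm wide (y) x 30 mm high; on top a white gripping rib 10 mm thick (x), 30 mm long (y), 30 to 56 mm above the underside. Origin at the centre of its underside. Grip the rib by its two ends, from above: the fingers stay above the block and its neighbours.
- spacer_2: blue spacer block, one of four alike, 50 to 100 g, standing upright on the worktop at the start: block 16 mm thick (own x) x 60 mm wide (y) x 30 mm high; on top a white gripping rib 10 mm thick (x), 30 mm long (y), 30 to 56 mm above the underside. Origin at the centre of its underside. Grip the rib by its two ends, from above: the fingers stay above the block and its neighbours.
- spacer_3: blue spacer block, one of four alike, 50 to 100 g, standing upright on the worktop at the start: block 16 mm thick (own x) x 60 mm wide (y) x 30 mm high; on top a white gripping rib 10 mm thick (x), 30 mm long (y), 30 to 56 mm above the underside. Origin at the centre of its underside. Grip the rib by its two ends, from above: the fingers stay above the block and its neighbours.
- spacer_4: blue spacer block, one of four alike, 50 to 100 g, standing upright on the worktop at the start: block 16 mm thick (own x) x 60 mm wide (y) x 30 mm high; on top a white gripping rib 10 mm thick (x), 30 mm long (y), 30 to 56 mm above the underside. Origin at the centre of its underside. Grip the rib by its two ends, from above: the fingers stay above the block and its neighbours.
- petri_0: bystander: petri dish, 74 mm across, 16 mm high, origin under its centre
- beaker: bystander: clear beaker, 55 mm across, 66 mm high, origin under its centre
- timer: bystander: white bench timer, 62 x 66 x 20 mm, origin under its centre
Not all that is in view belongs to the job. Leave any brown look-alike of the spacer_2 alone.

How it is judged:
By the outcome, as a careful person would: the job done as asked, in the order asked, and still so for the second after the job is handed in, while the arm keeps its last pose, push and grip.
It also fails if it takes over 72 s, if anything falls off the work surface, if the arm or the gripper's body presses on something with over 40 N, if the wrist force passes 120 N, or if a joint passes its speed limit or range.

ROBOT

A 6-joint arm with a two-finger parallel gripper is mounted at the origin on a cart in front of the work surface, level with it; the furniture and walls round the work are solid. World frame = base frame: x ahead of the robot, y to its left, z up, the work surface at z = 0. Lengths are in m, angles in rad, forces in N, time in s.
With the tool pointing down it reaches from about 0.35 to 0.975 m from the base axis. Payload 4.9 kg.
Tool frame: the origin (TCP) lies at the very end of the fingers, on their centre line; the grasp point (between the pads) lies 19 mm behind it; z points along the fingers, x is the direction in which the jaws open and shut, and the axes are right-handed (so a half turn about z gives the same grasp; the last joint's range is limited). The gripper opens to 85 mm and grips with 20 to 120 N. Pads are 22 mm wide; open, the fingers measure 114 mm over their backs; the gripper's body (76 mm by 85 mm) begins 54 mm behind the grasp point. The pads swing forward as they close: fully open they stand 13 mm farther back than shut.
Start: joints at [1.121, 0.053, 1.613, -0, 1.476, -0.119], TCP at [0.203, 0.591, 0.231] pointing down, gripper open.
Joint ranges: [-3.01, 3.01], [-1.01, 2.22], [0.06, 2.58], [-1.02, 4.17], [0.09, 2.62], [-3.14, 3.14]. Speed limits (rad/s): [2.57, 2.57, 3.14, 3.14, 3.14, 3.14].

INTERFACE

Orientations are given as a rotation vector (axis times angle).
In Python, from station import ctrl, get_image, calibration, job gives the robot as it stands.
- The arm moves only by the tool jog_arm, never from a script. Its argument "deltas" is a list of rows, each a list of 3 entries, a list of its own where there are three numbers: the turn, a rotation vector about the tool's x, y, z in degrees, then the shift along the tool's x, y, z in m, then the finger opening in m, from 0 to 0.0854. In form: [[[ax, ay, az], [tx, ty, tz], gripper], ...]. A call has 1 to 12 rows; each row is the pose to reach, as a shift and turn from the pose commanded when the call began, along the tool's axes at that moment; what a row does not reach only later rows make up. A row lasts 1/12 s, in which the tool goes at most 41.7 mm and 7.16 degrees, less where a joint would pass 70% of its speed; a pose out of reach is approached as far as the arm can. A call with a gripper value outside its range is refused whole. The fingers move at their own pace and stop on an object; "squeeze" is the grip in N (left out, the last holds). Time passes only in rows, so rows that repeat a pose let the fingers close. It gives the time, the measured TCP pose, the force and the opening at its end, in the units of the state.
- ctrl.get_obs(): the state, without advancing time (a new reading comes with each control period).
- get_image(name): name is "scene" or "top"; returns the picture (400x640x3 uint8, red, green, blue); there is no depth.
- calibration(name): a dict with "mtx" (3x3 intrinsics, pixels), "origin" and "rotation" of the camera in the world. Camera axes: x right, y up, looking along -z (the intrinsics and any distortion apply to the point x, -y, -z); pixel columns grow to the right and rows downward; lengths in m; the calibration is good to about 2 mm. A picture is of the moment at which its call begins. calibration takes no time and is no camera call.
- job.finish_job(): hands the job in, once; it reports no verdict.
The state is a dict: "t": time; "q": joint angles; "dq": joint speeds; "effort": joint torques, N m; "tool_pos": TCP position; "tool_rot": TCP orientation; "contact_force": force on the tool from outside, world axes, zero at the start; "wrist_torque": the same for the moment, N m; "opening": finger opening in m.
Only numpy, scipy, OpenCV 4.12 (cv2) and the standard library are available. Lean on these libraries where they do the work, as an engineer would, in place of code of your own. Each camera call takes 0.05 s, during which the arm holds its last target.

## Working session

There is one attempt and no reset: what is moved stays moved. The work goes in short steps, Python scripts to look and compute and a tool call to move; the robot and the scene stay as the last step left them, time stands still between calls to the robot, and variables do not carry over. Pictures are saved under pics/ and viewed, and the job is handed in when it is done.

Besides the shell and the picture viewer there is one more tool, called after "Request:" by a JSON object that holds its "api" and its "payload", one argument or row to a line. jog_arm: Moves the arm, as the interface text tells. Its arguments: {"type":"object","properties":{"deltas":{"type":"array","items":{"type":"array"}},"squeeze":{"type":"number"}},"required":["deltas"]}

```bash
mkdir -p pics; ls
python3 - <<'E'
from station import ctrl,get_image,calibration,job
import cv2
for n in("scene","top"):
    cv2.imwrite(f"pics/{n}0.png",get_image(n)[:,:,::-1]); c=calibration(n); print(n,c)
print(ctrl.get_obs())
E
```

```text
pics
scene {'mtx': array([[512.41511128,   0.        , 317.915647  ],
       [  0.        , 512.41511128, 198.61844052],
       [  0.        ,   0.        ,   1.        ]]), 'origin': array([-0.87772832,  1.35210008,  0.92296346]), 'rotation': array([ 0.54316792, -1.28421503, -1.9915083 ])}
top {'mtx': array([[457.15843305,   0.        , 314.39483618],
       [  0.        , 457.15843305, 197.96116715],
       [  0.        ,   0.        ,   1.        ]]), 'origin': array([0.2380427 , 0.09086135, 1.47413736]), 'rotation': array([ 0.15248104, -0.15350453, -1.54722792])}
{'t': 0.1, 'q': array([ 1.12103172e+00,  5.33026122e-02,  1.61418777e+00,  1.73032968e-05,
        1.47602180e+00, -1.19003641e-01]), 'dq': array([-0.00243197, -0.00203718, -0.00147028, -0.00102025,  0.00150674,
       -0.00204815]), 'effort': array([ 3.69635873e-04, -3.94899559e+01, -3.71365464e+01, -1.06252110e-04,
        3.89789755e-03, -3.92010861e-05]), 'tool_pos': array([0.20271896, 0.59059497, 0.23016011]), 'tool_rot': array([ 2.55610483,  1.82489129, -0.00265684]), 'contact_force': array([ 0.05292089,  0.5073406 , -0.69651305]), 'wrist_torque': array([ 0.00479648, -0.00561513,  0.03785072]), 'opening': 0.08569543950865835}
```

View pics/scene0.png

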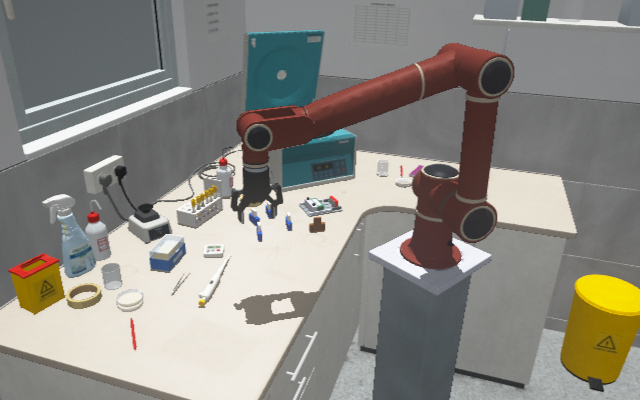

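View pics/top0.png

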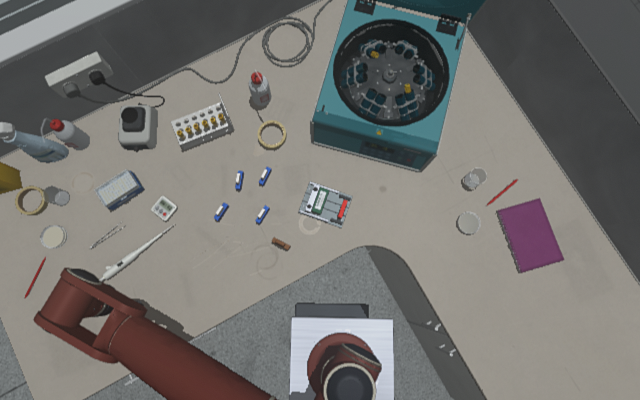

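```bash
cat > h.py <<'E'
import numpy as np, cv2
from scipy.spatial.transform import Rotation as R
from station import ctrl,get_image,calibration,job
def proj(n,P):
    c=calibration(n); Rm=R.from_rotvec(c['rotation']).as_matrix()
    p=(np.atleast_2d(P)-c['origin'])@Rm; p=p*[1,-1,-1]; u=p@c['mtx'].T
    return u[:,:2]/u[:,2:]
def pix(n,u,v,z):
    c=calibration(n); Rm=R.from_rotvec(c['rotation']).as_matrix()
    d=np.linalg.solve(c['mtx'],[u,v,1])*[1,-1,-1]; d=Rm@d
    return c['origin']+d*(z-c['origin'][2])/d[2]
def crop(n,box,k,name):
    im=get_image(n)[:,:,::-1]; x0,y0,x1,y1=box
    cv2.imwrite(name,cv2.resize(im[y0:y1,x0:x1],None,fx=k,fy=k,interpolation=cv2.INTER_CUBIC))
E
python3 - <<'E'
from h import *
for n in("scene","top"):
    print(n,calibration(n).keys(),proj(n,[[0,0,0],[.203,.591,.231],[.203,.591,0]]))
crop("top",(200,155,360,255),5,"pics/a.png")
crop("scene",(220,180,350,250),6,"pics/b.png")
for u,v in((239,180),(264,176),(221,212),(262,214),(325,203),(281,243)): print(u,v,pix("top",u,v,.05).round(3))
E
```

```text
scene dict_keys(['mtx', 'origin', 'rotation']) [[429.6107731  252.01115118]
 [257.11343001 223.02791123]
 [259.16089023 289.54297749]]
top dict_keys(['mtx', 'origin', 'rotation']) [[341.50545553 368.18536281]
 [124.60331382 298.41418516]
 [154.29581735 296.83909822]]
239 180 [0.574 0.335 0.05 ]
264 176 [0.589 0.255 0.05 ]
221 212 [0.469 0.386 0.05 ]
262 214 [0.465 0.257 0.05 ]
325 203 [0.504 0.059 0.05 ]
281 243 [0.375 0.194 0.05 ]
```

View pics/a.png

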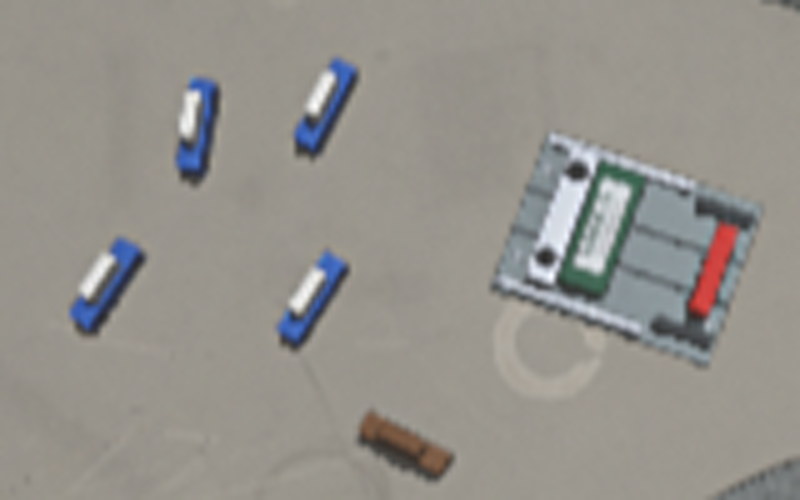

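View pics/b.png

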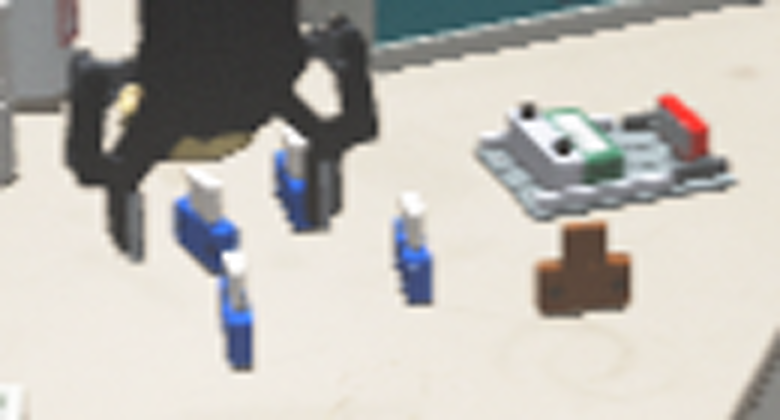

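Run:
```python
from h import *
crop("top",(294,176,358,232),12,"pics/c.png")
crop("scene",(296,190,346,220),15,"pics/d.png")
```

```text
(no output)
```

View pics/c.png

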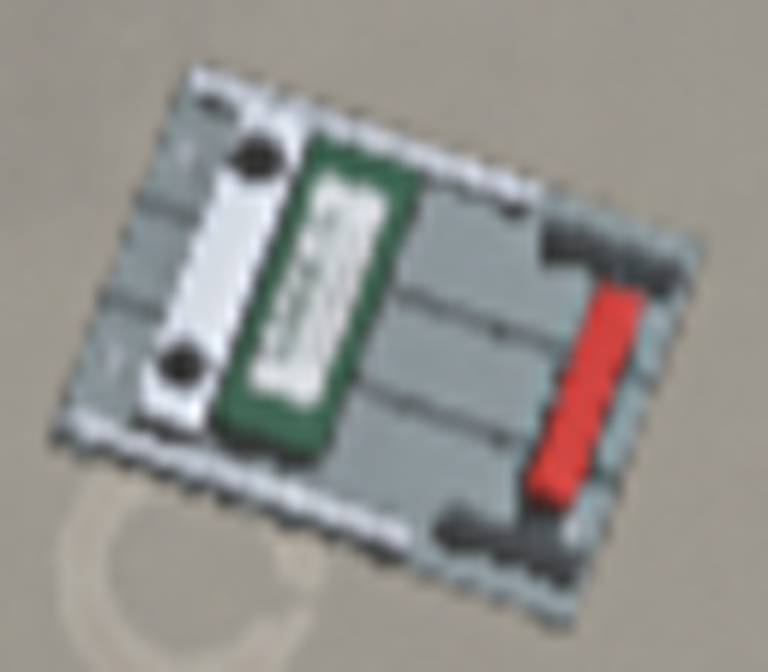

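View pics/d.png

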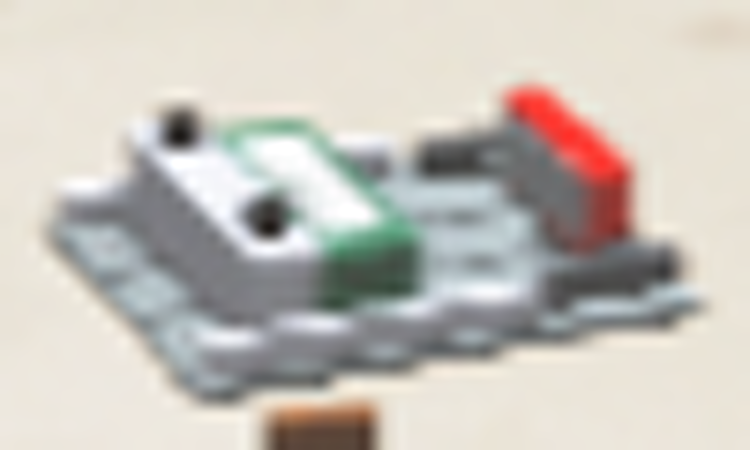

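```bash
cat > fit.py <<'E'
from h import *
from scipy.optimize import minimize
S=16
def boxpts(x0,x1,y0,y1,z0,z1): return np.array([[x,y,z] for x in(x0,x1) for y in(y0,y1) for z in(z0,z1)])
def world(P,p): 
    c,s=np.cos(p[2]),np.sin(p[2]); return np.c_[P[:,0]*c-P[:,1]*s+p[0],P[:,0]*s+P[:,1]*c+p[1],P[:,2]]
def render(n,parts,p,win):
    x0,y0,x1,y1=win; m=np.zeros(((y1-y0)*S,(x1-x0)*S),np.float32)
    for P,v in parts:
        uv=(proj(n,world(P,p))+.5-[x0,y0])*S-.5
        cv2.fillConvexPoly(m,cv2.convexHull((uv*16).round().astype(np.int32).reshape(-1,1,2)),v,shift=4)
    return cv2.resize(m,(x1-x0,y1-y0),interpolation=cv2.INTER_AREA)
def fit(views,parts,p0):
    # views: (cam,target,win)
    def cost(p): return sum(((render(n,parts,p,w)-t)**2).sum() for n,t,w in views)
    best=None
    for d in (0,.1,-.1):
        r=minimize(cost,np.array(p0)+[0,0,d],method='Nelder-Mead',options=dict(initial_simplex=np.array(p0)+[0,0,d]+np.array([[0,0,0],[.008,0,0],[0,.008,0],[0,0,.12]]),xatol=1e-4,fatol=1e-3))
        if best is None or r.fun<best.fun: best=r
    return best.x,best.fun
SP=[(boxpts(-.008,.008,-.03,.03,0,.03),1),(boxpts(-.005,.005,-.015,.015,.03,.056),0)]
def win(n,P,r=14): 
    u=proj(n,P)[0].astype(int); return (u[0]-r,u[1]-r,u[0]+r,u[1]+r)
def blue(im,w):
    a=im[w[1]:w[3],w[0]:w[2]].astype(np.float32); d=a[:,:,2]-a[:,:,0]
    return np.clip((d+10)/(np.percentile(d,97)+10),0,1)
def fitspacer(p0,cams=("top",),ims=None):
    v=[]
    for n in cams:
        im=ims[n] if ims else get_image(n); w=win(n,[p0[0],p0[1],.02]); v.append((n,blue(im,w),w))
    return fit(v,SP,p0)
E
python3 - <<'E'
from fit import *
import cv2
t=cv2.imread('pics/top0.png')[:,:,::-1]; s=cv2.imread('pics/scene0.png')[:,:,::-1]
im={'top':t,'scene':s}
for q in((.574,.335,-.1),(.589,.255,-.4),(.469,.386,-.5),(.465,.257,-.5)):
    for c in(('top',),('scene',),('top','scene')):
        p,f=fitspacer(q,c,im); print(c,p.round(4),round(f,2))
# cradle
w=(290,172,362,236); a=t[w[1]:w[3],w[0]:w[2]].astype(np.float32)
red=np.clip((a[:,:,0]-a[:,:,1]-10)/110,0,1)
p,f=fit([('top',red,w)],[(boxpts(-.007,.007,-.03,.03,.025,.036),1)],(.497,.02,1.25)); print('jaw c',p,f)
d=a[:,:,1]-a[:,:,0]
m=((d>15)).astype(np.uint8); k=cv2.convexHull(cv2.findNonZero(m)); 
print(cv2.minAreaRect(k), m.sum())
b=a[:,:,2]-a[:,:,0]; print(np.percentile(b,[5,25,50,75,95]))
E
```

```text
('top',) [ 0.5723  0.3646 -0.5029] 48.54
('scene',) [0.5817 0.3387 1.3508] 32.5
('top', 'scene') [0.5814 0.3408 1.4308] 53.85Traceback (most recent call last):
  File "<stdin>", line 7, in <module>
  File "fit.py", line 31, in fitspacer
    return fit(v,SP,p0)
  File "fit.py", line 18, in fit
    r=minimize(cost,np.array(p0)+[0,0,d],method='Nelder-Mead',options=dict(initial_simplex=np.array(p0)+[0,0,d]+np.array([[0,0,0],[.008,0,0],[0,.008,0],[0,0,.12]]),xatol=1e-4,fatol=1e-3))
    res = _minimize_neldermead(fun, x0, args, callback, bounds=bounds,
                               **options)
    fxr = func(xr)
    fx = function(np.copy(x), *(wrapper_args + args))
  File "fit.py", line 15, in cost
    def cost(p): return sum(((render(n,parts,p,w)-t)**2).sum() for n,t,w in views)
                        ~~~^^^^^^^^^^^^^^^^^^^^^^^^^^^^^^^^^^^^^^^^^^^^^^^^^^^^^^^
  File "fit.py", line 15, in <genexpr>
    def cost(p): return sum(((render(n,parts,p,w)-t)**2).sum() for n,t,w in views)
                              ~~~~~~^^^^^^^^^^^^^
  File "fit.py", line 10, in render
    uv=(proj(n,world(P,p))+.5-[x0,y0])*S-.5
        ~~~~^^^^^^^^^^^^^^
  File "h.py", line 5, in proj
    c=calibration(n); Rm=R.from_rotvec(c['rotation']).as_matrix()
ValueError: time passes only in moves, steps and waits
```

```bash
python3 - <<'E'
s=open('h.py').read()
s=s.replace("def proj","CAL={n:calibration(n) for n in('scene','top')}\ncalib0=calibration\ncalibration=CAL.__getitem__\ndef proj",1)
open('h.py','w').write(s)
s=open('fit.py').read()
open('fit.py','w').write(s)
E
cat > f1.py <<'E'
from fit import *
import cv2
t=cv2.imread('pics/top0.png')[:,:,::-1]; s=cv2.imread('pics/scene0.png')[:,:,::-1]
im={'top':t,'scene':s}
for q in((.574,.335,1.5),(.589,.255,1.2),(.469,.386,1.1),(.465,.257,1.1)):
    for c in(('top',),('scene',),('top','scene')):
        p,f=fitspacer(q,c,im); print(c,p.round(4),round(f,2))
w=(290,172,362,236); a=t[w[1]:w[3],w[0]:w[2]].astype(np.float32)
red=np.clip((a[:,:,0]-a[:,:,1]-10)/110,0,1)
p,f=fit([('top',red,w)],[(boxpts(-.007,.007,-.03,.03,.025,.036),1)],(.497,.02,1.25)); print('jaw c',p,f)
d=a[:,:,1]-a[:,:,0]
m=((d>15)).astype(np.uint8); k=cv2.convexHull(cv2.findNonZero(m)); 
print(cv2.minAreaRect(k), m.sum())
b=a[:,:,2]-a[:,:,0]; print(np.percentile(b,[5,25,50,75,95]))
E
python3 f1.py
```

```text
('top',) [0.5826 0.3417 1.5078] 12.81
('scene',) [0.5817 0.3387 1.351 ] 32.5
('top', 'scene') [0.5817 0.3408 1.4234] 53.8
('top',) [0.5989 0.2583 1.1713] 12.58
('scene',) [0.5982 0.256  1.0002] 29.67
('top', 'scene') [0.5976 0.258  1.0577] 50.38
('top',) [0.4771 0.3952 1.0674] 16.09
('scene',) [0.4757 0.3914 1.0057] 41.72
('top', 'scene') [0.4759 0.3934 1.0022] 66.21
('top',) [0.4703 0.2618 1.0577] 9.28
('scene',) [0.468  0.2589 0.9941] 2.82
('top', 'scene') [0.4693 0.2605 1.029 ] 22.34
jaw c [0.49123448 0.00255291 1.23834474] 2.157088279724121
((40.643836975097656, 32.11643981933594), (32.4203987121582, 25.514970779418945), 20.556045532226562) 156
[-14. -13. -12.   9.  17.]
```

```bash
cat > f2.py <<'E'
from fit import *
t=cv2.imread('pics/top0.png')[:,:,::-1]; s=cv2.imread('pics/scene0.png')[:,:,::-1]
w=(290,172,362,236); a=t[w[1]:w[3],w[0]:w[2]].astype(np.float32)
# base+rails silhouette (soft, hull filled)
def hullfill(soft):
    m=(soft>.5).astype(np.uint8); n,l,st,_=cv2.connectedComponentsWithStats(m); i=1+st[1:,4].argmax()
    h=cv2.convexHull(cv2.findNonZero((l==i).astype(np.uint8))); o=np.zeros_like(m); cv2.fillConvexPoly(o,h,1)
    e=cv2.erode(o,np.ones((3,3))); return np.maximum(soft,e.astype(np.float32)) * cv2.dilate(o,np.ones((3,3)))
b=a[:,:,2]-a[:,:,0]
base=hullfill(np.clip((b+12)/20,0,1))
p,f=fit([('top',base,w)],[(boxpts(-.075,.075,-.056,.056,0,.006),1)],(.51,.06,1.25)); print('base top',p,f)
d=a[:,:,1]-a[:,:,0]
g=hullfill(np.clip((d-8)/25,0,1))
pb,f=fit([('top',g,w)],[(boxpts(-.016,.016,-.0425,.0425,.006,.030),1)],(.515,.07,1.25)); print('box top',pb,f)
red=np.clip((a[:,:,0]-a[:,:,1]-10)/110,0,1)
pj,f=fit([('top',red,w)],[(boxpts(-.007,.007,-.03,.03,.025,.036),1)],(.497,.02,1.25)); print('jaw top',pj,f)
w2=(290,185,350,222); a2=s[w2[1]:w2[3],w2[0]:w2[2]].astype(np.float32)
red2=np.clip((a2[:,:,0]-a2[:,:,1]-25)/130,0,1)
# brown block excluded: rows
red2[25:]=0
pj2,f=fit([('scene',red2,w2)],[(boxpts(-.007,.007,-.03,.03,.012,.036),1),(boxpts(.007,.008,-.03,.03,.012,.0355),0)],(.493,.003,1.25)); print('jaw scene',pj2,f)
u=np.array([np.cos(1.24),np.sin(1.24)]); print('along',(pb[:2]-pj[:2])@u,'gap',(pb[:2]-pj[:2])@u-.023,'cross',(pb[:2]-pj[:2])@[-u[1],u[0]])
print('base-jaw',(p[:2]-pj[:2])@u,(p[:2]-pj[:2])@[-u[1],u[0]])
cv2.imwrite('pics/m.png',np.hstack([cv2.resize(x*255,None,fx=4,fy=4,interpolation=0) for x in(base,g)]))
ov=cv2.resize(t[w[1]:w[3],w[0]:w[2]][:,:,::-1],None,fx=11,fy=11,interpolation=cv2.INTER_CUBIC)
def draw(P,q,col):
    uv=((proj('top',world(P,q))+.5-[w[0],w[1]])*11).round().astype(int)
    cv2.polylines(ov,[cv2.convexHull(uv.reshape(-1,1,2))],1,col,1)
draw(boxpts(-.075,.075,-.056,.056,0,.006),p,(0,255,255));draw(boxpts(-.016,.016,-.0425,.0425,.0299,.030),pb,(255,0,255));draw(boxpts(-.007,.007,-.03,.03,.0359,.036),pj,(255,255,0))
cv2.imwrite('pics/ov.png',ov)
E
python3 f2.py
```

```text
base top [0.51010676 0.05729652 1.23938861] 2.970841884613037
box top [0.51852733 0.07413381 1.25000103] 20.921314239501953
jaw top [0.49123448 0.00255291 1.23834474] 2.157088279724121
jaw scene [0.49102457 0.00580467 1.24646616] 5.893819332122803
along 0.07656468138666957 gap 0.05356468138666957 cross -0.002563929399809225
base-jaw 0.057905277988429246 -6.857470306243752e-05[ WARN:0@3.839] global loadsave.cpp:1063 imwrite_ Unsupported depth image for selected encoder is fallbacked to CV_8U.
```

View pics/ov.png

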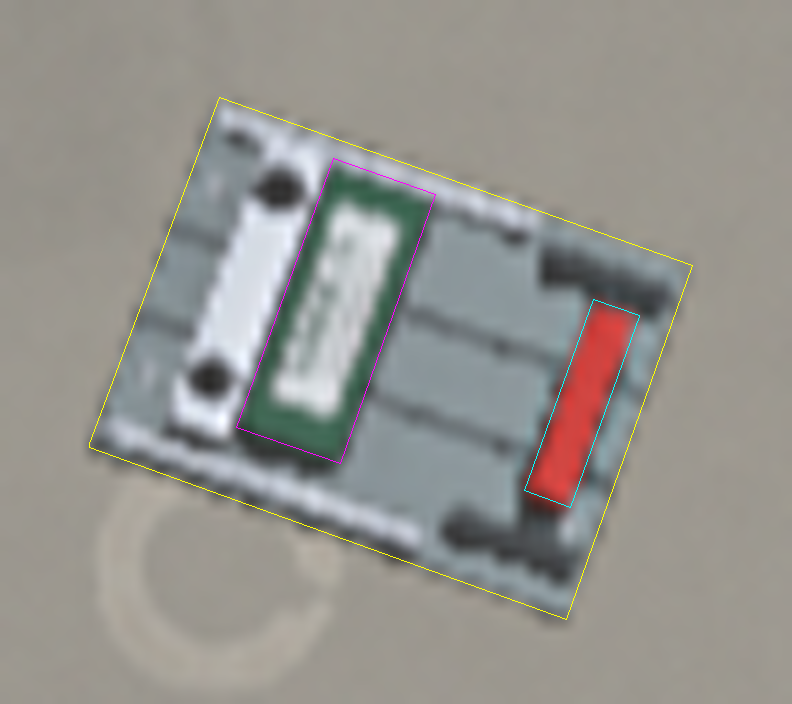

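```bash
cat > f3.py <<'E'
from fit import *
t=cv2.imread('pics/top0.png')[:,:,::-1]; s=cv2.imread('pics/scene0.png')[:,:,::-1]
F={4:dict(top=(.4703,.2618,1.0577),scene=(.468,.2589,.9941)),1:dict(top=(.5826,.3417,1.5078)),2:dict(top=(.5989,.2583,1.1713)),3:dict(top=(.4771,.3952,1.0674))}
rows=[]
for k,q in ((4,(.4703,.2618,1.0577)),(2,(.5989,.2583,1.1713)),(3,(.4771,.3952,1.0674))):
  row=[]
  for n,im in(('top',t),('scene',s)):
    w=win(n,[q[0],q[1],.025],13)
    o=cv2.resize(im[w[1]:w[3],w[0]:w[2]][:,:,::-1],None,fx=10,fy=10,interpolation=cv2.INTER_CUBIC)
    for P,c in((SP[0][0],(0,255,255)),(SP[1][0],(0,0,255))):
        uv=((proj(n,world(P,q))+.5-[w[0],w[1]])*10).round().astype(int)
        cv2.polylines(o,[cv2.convexHull(uv.reshape(-1,1,2))],1,c,1)
    row.append(o)
  rows.append(np.vstack(row))
cv2.imwrite('pics/sp.png',np.hstack(rows))
E
python3 f3.py
```

```text
(no output)
```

View pics/sp.png

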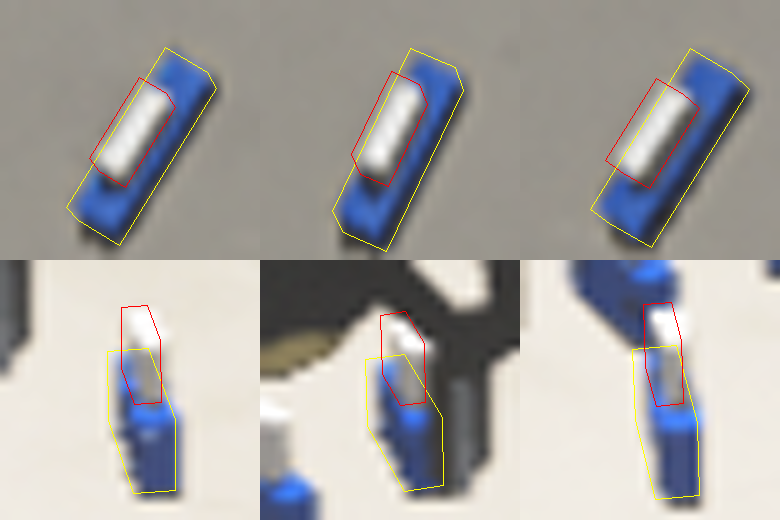

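```bash
cat >> fit.py <<'E'
def blue(im,w):
    a=im[w[1]:w[3],w[0]:w[2]].astype(np.float32); d=(a[:,:,2]-a[:,:,0])/(a.max(2)+8)
    return np.clip((d+.02)/.4,0,1)
E
sed -i '/^w=(290/,$d' f1.py; python3 f1.py
```

```text
('top',) [0.5828 0.3416 1.4723] 4.98
('scene',) [0.5809 0.3393 1.3582] 36.11
('top', 'scene') [0.582  0.3409 1.4302] 49.1
('top',) [0.5985 0.2582 1.1679] 5.29
('scene',) [0.597  0.257  1.0093] 26.54
('top', 'scene') [0.5981 0.258  1.0739] 41.07
('top',) [0.4771 0.395  1.0546] 7.21
('scene',) [0.4753 0.3917 1.0033] 61.87
('top', 'scene') [0.476  0.3935 1.0086] 80.44
('top',) [0.4703 0.2618 1.0551] 3.74
('scene',) [0.4679 0.259  0.9973] 1.89
('top', 'scene') [0.4694 0.2608 1.0239] 17.73
```

```bash
cat >> h.py <<'E'
def go(pos,yawx,rot=None,p=None):
    """shift & turn (deg) for tool down with tool x at world yaw yawx (mod pi, nearest)"""
    o=ctrl.get_obs(); p=o['tool_pos'] if p is None else p
    Rc=R.from_rotvec(o['tool_rot']); best=None
    for k in(0,np.pi):
        y=yawx+k; X=[np.cos(y),np.sin(y),0]; Z=[0,0,-1]; Y=np.cross(Z,X)
        d=(Rc.inv()*R.from_matrix(np.c_[X,Y,Z])).as_rotvec(degrees=True)
        if best is None or np.linalg.norm(d)<np.linalg.norm(best): best=d
    print('turn',best.round(2),'shift',Rc.inv().apply(np.array(pos)-p).round(4),'q',o['q'].round(2),'toolx',Rc.as_matrix()[:,0].round(3))
E
python3 - <<'E'
from h import *
y=1.03+np.pi/2
go([.469,.260,.12],y); go([.469,.260,.033],y); print(proj('top',[.469,.26,.03]))
E
```

```text
turn [-3.000e-02  3.000e-02 -7.797e+01] shift [-0.2264  0.3592  0.111 ] q [ 1.12  0.05  1.61 -0.    1.48 -0.12] toolx [ 0.325  0.946 -0.001]
turn [-3.000e-02  3.000e-02 -7.797e+01] shift [-0.2264  0.3592  0.198 ] q [ 1.12  0.05  1.61 -0.    1.48 -0.12] toolx [ 0.325  0.946 -0.001]
[[261.71008272 213.81519772]]
```

Things that could be taken for a spacer in the top picture: blue (239,180), (264,176), (221,212) and (262,214), and the brown look-alike at (281,243). I chose the blue one at (262,214) first. The close crop shows a blue block with a white rib. The gap is about 53.6 mm, so two spacers are needed, leaving about 21.6 mm of jaw travel.

Request:
{"api": "jog_arm", "payload": {
  "deltas": [
    [[0,0,-6.5],[-0.019,0.03,0.009],0.0854],
    [[0,0,-13],[-0.038,0.06,0.018],0.0854],
    [[0,0,-19.5],[-0.057,0.09,0.027],0.0854],
    [[0,0,-26],[-0.076,0.12,0.036],0.0854],
    [[0,0,-32.5],[-0.095,0.15,0.045],0.0854],
    [[0,0,-39],[-0.114,0.18,0.054],0.0854],
    [[0,0,-45.5],[-0.133,0.21,0.063],0.0854],
    [[0,0,-52],[-0.152,0.24,0.072],0.0854],
    [[0,0,-58.5],[-0.171,0.27,0.081],0.0854],
    [[0,0,-65],[-0.19,0.3,0.09],0.0854],
    [[0,0,-71.5],[-0.208,0.33,0.1],0.0854],
    [[0,0,-78],[-0.2264,0.3592,0.111],0.0854]
  ],
  "squeeze": 30
}}

```text
t: 1.3
tool_pos: [0.4704, 0.2589, 0.1204]
tool_rot: [0.83, 3.029, 0.001]
contact_force: [0.9, 1.2, 0.3]
opening: 0.0853
```

Run:
```python
from h import *
o=ctrl.get_obs(); print(o['t'],o['tool_pos'],o['contact_force'])
go([.469,.260,.033],1.03+np.pi/2)
s=get_image("scene"); cv2.imwrite("pics/s1.png",cv2.resize(s[150:270,200:360,::-1],None,fx=5,fy=5,interpolation=2))
t=get_image("top"); cv2.imwrite("pics/t1.png",cv2.resize(t[150:270,200:360,::-1],None,fx=5,fy=5,interpolation=2))
```

```text
1.3 [0.47037834 0.2588676  0.12039859] [0.86156881 1.21916587 0.33094699]
turn [0.06 0.05 0.34] shift [0.0018 0.0002 0.0874] q [ 0.36 -0.06  1.92  0.    1.28 -2.24] toolx [-0.86   0.51  -0.001]
```

View pics/s1.png

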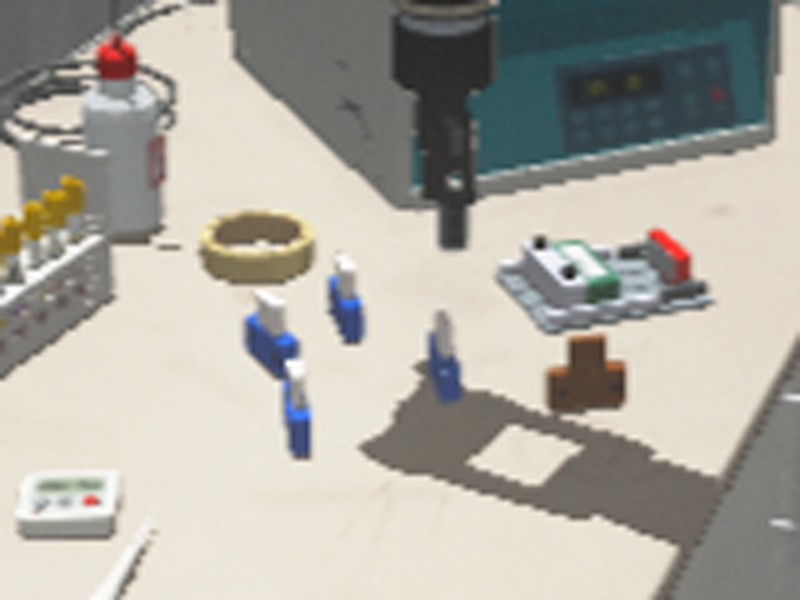

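View pics/t1.png

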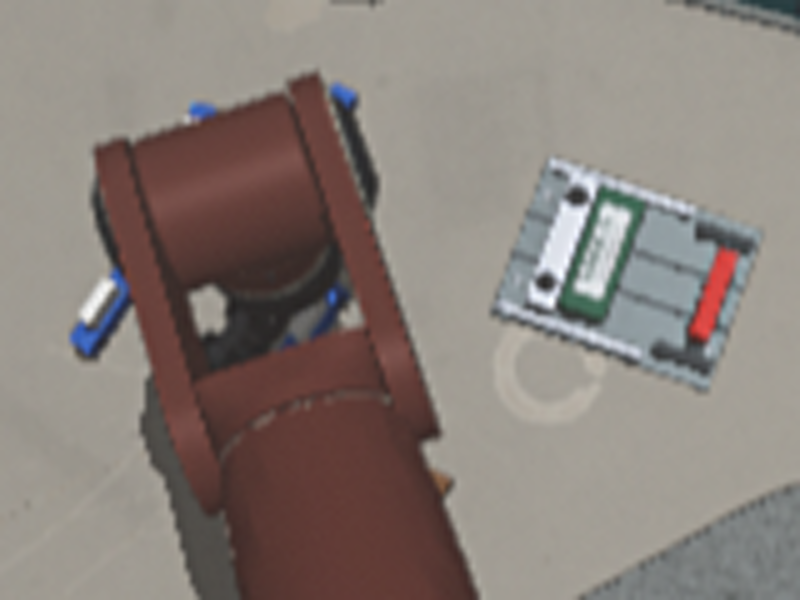

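Request:
{"api": "jog_arm", "payload": {
  "deltas": [
    [[0,0,0],[0,0,0.025],0.0854],
    [[0,0,0],[0,0,0.045],0.0854],
    [[0,0,0],[0,0,0.065],0.0854],
    [[0,0,0],[0,0,0.078],0.0854],
    [[0,0,0],[0,0,0.086],0.0854],
    [[0,0,0],[0,0,0.086],0.0854],
    [[0,0,0],[0,0,0.086],0.0854]
  ]
}}

```text
t: 1.98
tool_pos: [0.4693, 0.2607, 0.0347]
tool_rot: [0.838, 3.028, 0.0]
contact_force: [0.2, 0.2, 0.2]
opening: 0.0856
```

Run:
```python
from h import *
o=ctrl.get_obs(); print(o['t'],o['tool_pos'],o['contact_force'],o['opening'])
s=get_image("scene"); cv2.imwrite("pics/s2.png",cv2.resize(s[180:250,250:350,::-1],None,fx=8,fy=8,interpolation=2))
```

```text
1.9833 [0.46925363 0.26072283 0.03465165] [0.24381144 0.15152002 0.20992834] 0.0855639676964958
```

View pics/s2.png

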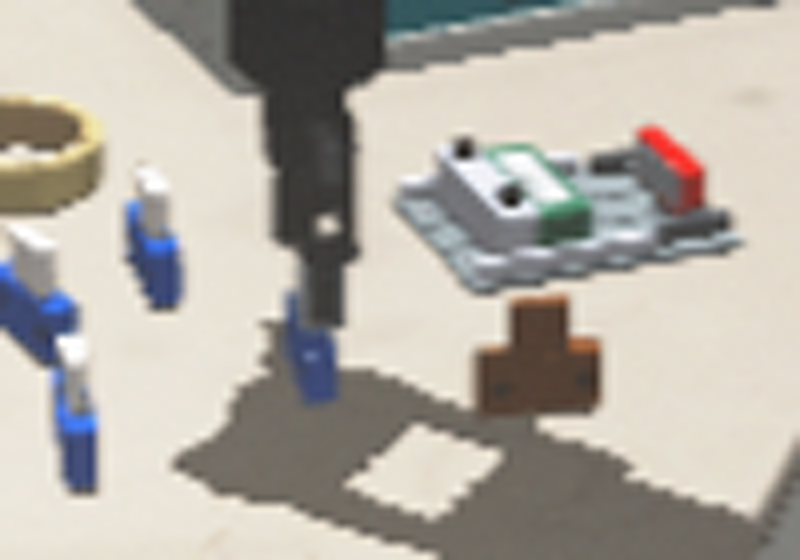

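Request:
{"api": "jog_arm", "payload": {
  "deltas": [
    [[0,0,0],[0,0,0],0.02],
    [[0,0,0],[0,0,0],0.02],
    [[0,0,0],[0,0,0],0.02],
    [[0,0,0],[0,0,0],0.02],
    [[0,0,0],[0,0,0],0.02],
    [[0,0,0],[0,0,0],0.02],
    [[0,0,0],[0,0,0],0.02],
    [[0,0,0],[0,0,0],0.02]
  ],
  "squeeze": 40
}}

```text
t: 2.7
tool_pos: [0.4696, 0.2605, 0.0349]
tool_rot: [0.838, 3.027, 0.001]
contact_force: [-0.8, -0.4, 3.8]
opening: 0.0291
```

Run:
```python
from h import *
o=ctrl.get_obs(); print(o['t'],o['tool_pos'],o['contact_force'],o['opening'],o['wrist_torque'])
s=get_image("scene"); cv2.imwrite("pics/s3.png",cv2.resize(s[180:250,250:350,::-1],None,fx=8,fy=8,interpolation=2))
```

```text
2.7 [0.46962455 0.26054773 0.03492524] [-0.82325132 -0.42460542  3.80387257] 0.02909245092901265 [ 0.03623684  0.07361644 -0.0057653 ]
```

View pics/s3.png

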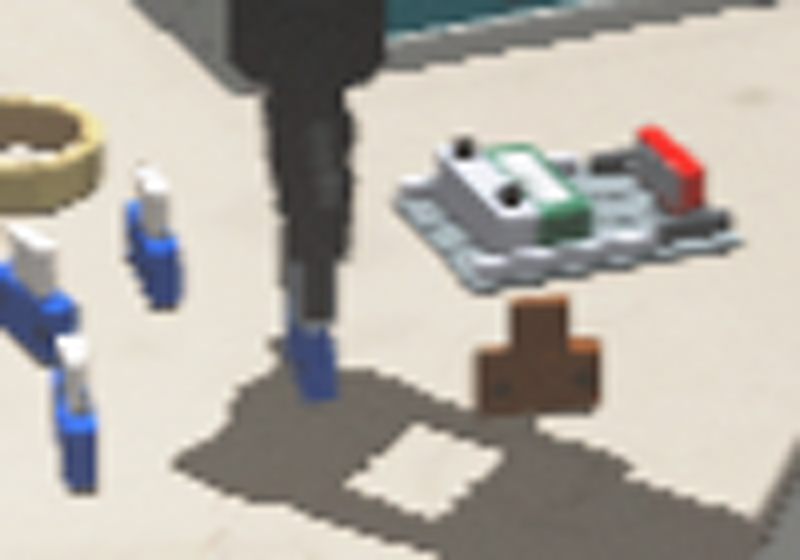

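Run:
```python
from h import *
go([.5062,.046,.14],1.239+np.pi/2,p=np.array([.469,.26,.034]))
```

```text
turn [  0.04   0.03 -11.94] shift [-0.142  -0.1643 -0.1061] q [ 0.37  0.05  1.96  0.    1.12 -2.23] toolx [-0.858  0.514 -0.   ]
```

Request:
{"api": "jog_arm", "payload": {
  "deltas": [
    [[0,0,0],[0,0,-0.02],0.02],
    [[0,0,0],[0,0,-0.04],0.02],
    [[0,0,0],[0,0,-0.07],0.02],
    [[0,0,0],[0,0,-0.106],0.02],
    [[0,0,0],[0,0,-0.106],0.02],
    [[0,0,0],[0,0,-0.106],0.02]
  ]
}}

```text
t: 3.25
tool_pos: [0.4707, 0.2608, 0.1428]
tool_rot: [0.837, 3.024, 0.005]
contact_force: [-1.0, -0.4, -0.9]
opening: 0.0289
```

Request:
{"api": "jog_arm", "payload": {
  "deltas": [
    [[0,0,-1.2],[-0.012,-0.014,0],0.02],
    [[0,0,-2.4],[-0.028,-0.033,0],0.02],
    [[0,0,-3.6],[-0.045,-0.052,0],0.02],
    [[0,0,-5],[-0.062,-0.072,0],0.02],
    [[0,0,-6.5],[-0.08,-0.092,0],0.02],
    [[0,0,-8],[-0.098,-0.112,0],0.02],
    [[0,0,-9.5],[-0.114,-0.132,0],0.02],
    [[0,0,-10.5],[-0.127,-0.147,0],0.02],
    [[0,0,-11.5],[-0.137,-0.158,0],0.02],
    [[0,0,-12],[-0.142,-0.1643,0],0.02],
    [[0,0,-12],[-0.142,-0.1643,0],0.02],
    [[0,0,-12],[-0.142,-0.1643,0],0.02]
  ]
}}

```text
t: 4.25
tool_pos: [0.5056, 0.0466, 0.139]
tool_rot: [-0.518, -3.096, -0.0]
contact_force: [0.2, -0.4, -1.1]
opening: 0.0289
```

Run:
```python
from h import *
o=ctrl.get_obs(); print(o['t'],o['tool_pos'],o['contact_force'],o['opening'])
go([.5062,.046,.042],1.239+np.pi/2)
s=get_image("scene"); cv2.imwrite("pics/s4.png",cv2.resize(s[160:230,280:380,::-1],None,fx=8,fy=8,interpolation=2))
t=get_image("top"); cv2.imwrite("pics/t4.png",cv2.resize(t[155:255,260:380,::-1],None,fx=6,fy=6,interpolation=2))
```

```text
4.25 [0.50562639 0.04655674 0.13897968] [ 0.17354914 -0.44578086 -1.05009795] 0.028891453817350688
turn [-0.01 -0.14  0.  ] shift [-0.001  -0.0003  0.097 ] q [-0.06 -0.15  1.97  0.    1.33 -2.87] toolx [-0.945  0.326  0.002]
```

View pics/s4.png

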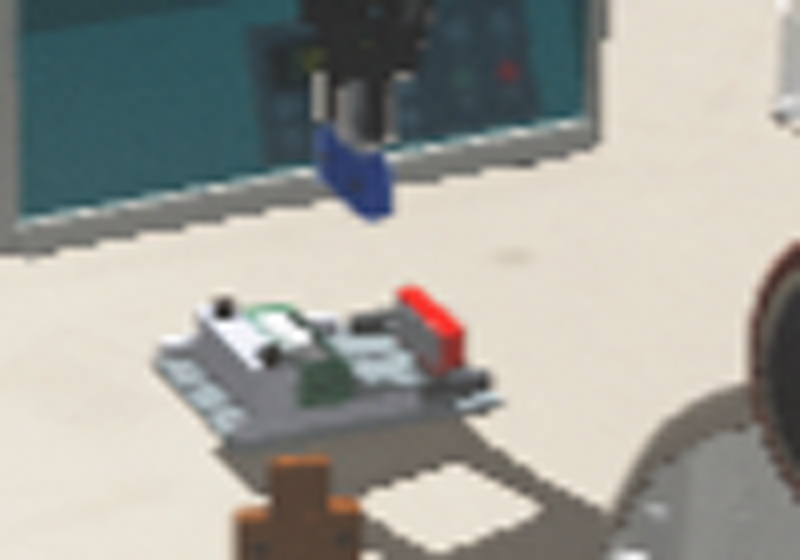

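View pics/t4.png

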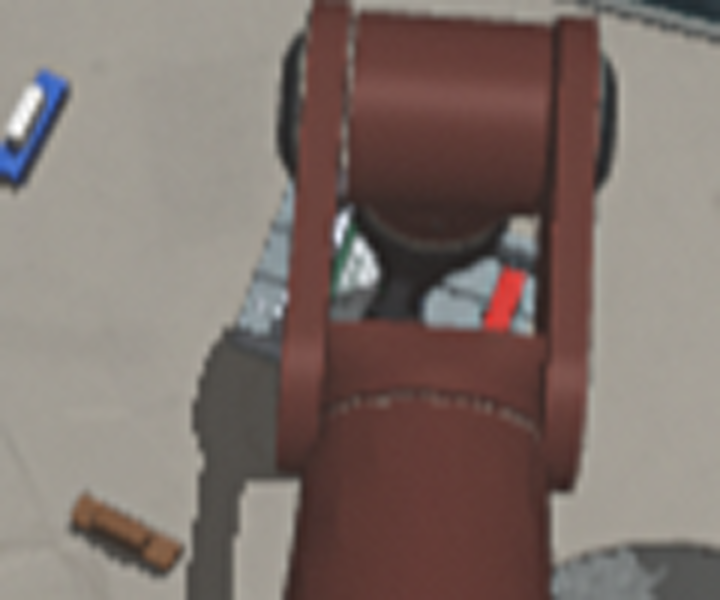

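```bash
cat > ov.py <<'E'
from fit import *
def overlay(im,n,items,w,k,name):
    o=cv2.resize(im[w[1]:w[3],w[0]:w[2]][:,:,::-1],None,fx=k,fy=k,interpolation=cv2.INTER_CUBIC)
    for P,q,c in items:
        uv=((proj(n,world(P,q))+.5-[w[0],w[1]])*k).round().astype(int)
        cv2.polylines(o,[cv2.convexHull(uv.reshape(-1,1,2))],1,c,1)
    cv2.imwrite(name,o)
C=(.5101,.0573,1.239)
ITEMS=[(boxpts(-.075,.075,-.056,.056,0,.006),C,(0,255,255)),(boxpts(-.065,-.051,-.03,.03,.0359,.036),C,(255,255,0)),(boxpts(.0026,.0346,-.0425,.0425,.0299,.03),C,(255,0,255))]
E
python3 - <<'E'
from ov import *
im=get_image('scene'); o=ctrl.get_obs(); p=o['tool_pos']; z=p[2]-.0349
it=ITEMS+[(boxpts(-.008,.008,-.03,.03,z,z+.03),(p[0],p[1],1.239),(0,255,0))]
overlay(im,'scene',it,(290,165,350,220),12,'pics/o4.png')
E
```

```text
(no output)
```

View pics/o4.png

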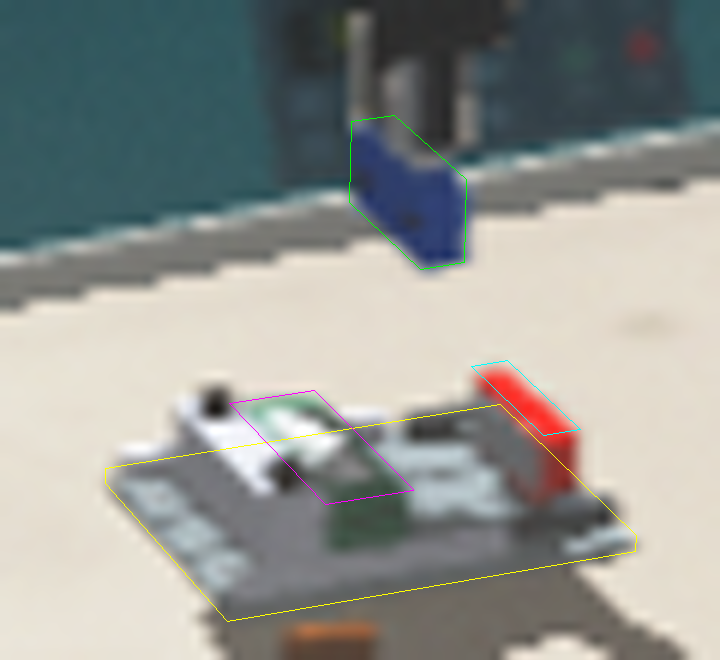

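Request:
{"api": "jog_arm", "payload": {
  "deltas": [
    [[0,0,0],[0,0,0.025],0.02],
    [[0,0,0],[0,0,0.045],0.02],
    [[0,0,0],[0,0,0.06],0.02],
    [[0,0,0],[0,0,0.07],0.02],
    [[0,0,0],[0,0,0.077],0.02],
    [[0,0,0],[0,0,0.083],0.02],
    [[0,0,0],[0,0,0.088],0.02],
    [[0,0,0],[0,0,0.088],0.02],
    [[0,0,0],[0,0,0.088],0.02]
  ]
}}

```text
t: 5.15
tool_pos: [0.5068, 0.0464, 0.0527]
tool_rot: [0.517, 3.098, 0.0]
contact_force: [1.0, -0.3, 0.1]
opening: 0.0292
```

Run:
```python
from ov import *
im=get_image('scene'); o=ctrl.get_obs(); p=o['tool_pos']; z=p[2]-.0349; print(p,o['contact_force'],o['opening'])
it=ITEMS+[(boxpts(-.008,.008,-.03,.03,z,z+.03),(p[0],p[1],1.239),(0,255,0))]
overlay(im,'scene',it,(290,165,350,220),12,'pics/o5.png')
```

```text
[0.50707191 0.04633291 0.05301937] [-0.04213507  0.02548248 -0.14241169] 0.029065564554756774
```

View pics/o5.png

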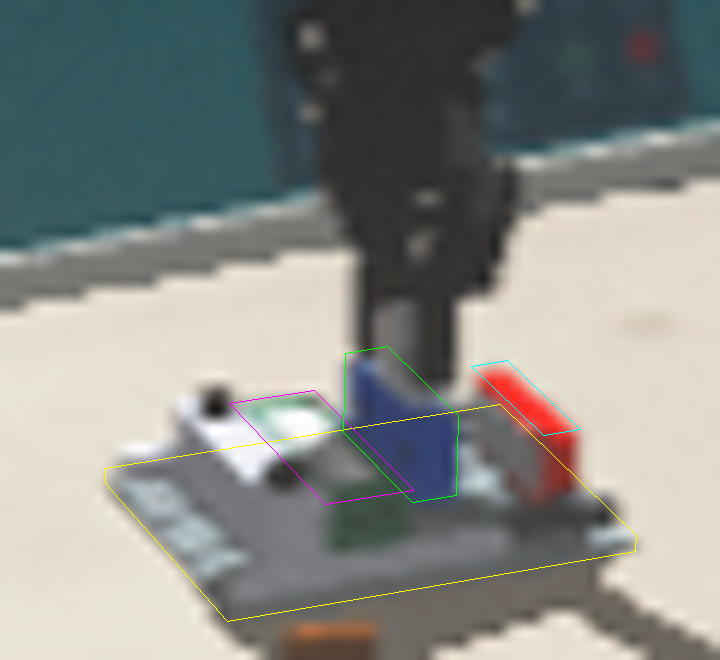

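Request:
{"api": "jog_arm", "payload": {
  "deltas": [
    [[0,0,0],[0,0,0.004],0.02],
    [[0,0,0],[0,0,0.008],0.02],
    [[0,0,0],[0,0,0.01],0.02],
    [[0,0,0],[0,0,0.0115],0.02],
    [[0,0,0],[0,0,0.0115],0.02],
    [[0,0,0],[0,0,0.0115],0.02]
  ]
}}

```text
t: 5.7
tool_pos: [0.5065, 0.0464, 0.0409]
tool_rot: [-0.517, -3.099, -0.0]
contact_force: [-0.9, 0.3, 1.6]
opening: 0.0289
```

Request:
{"api": "jog_arm", "payload": {
  "deltas": [
    [[0,0,0],[0,0,0],0.06],
    [[0,0,0],[0,0,0],0.06],
    [[0,0,0],[0,0,0],0.06],
    [[0,0,0],[0,0,0],0.06],
    [[0,0,0],[0,0,0],0.06],
    [[0,0,0],[0,0,-0.01],0.06],
    [[0,0,0],[0,0,-0.03],0.06],
    [[0,0,0],[0,0,-0.06],0.085],
    [[0,0,0],[0,0,-0.1],0.085],
    [[0,0,0],[0,0,-0.1],0.085],
    [[0,0,0],[0,0,-0.1],0.085]
  ]
}}

```text
t: 6.62
tool_pos: [0.509, 0.0463, 0.1453]
tool_rot: [0.516, 3.091, 0.001]
contact_force: [-0.7, 0.2, 0.1]
opening: 0.0848
```

Run:
```python
from ov import *
im=get_image('scene'); o=ctrl.get_obs(); p=o['tool_pos'];print(o['t'],p,o['contact_force'],o['opening'])
it=ITEMS+[(boxpts(-.008,.008,-.03,.03,.006,.036),(.5065,.0464,1.239),(0,255,0))]
overlay(im,'scene',it,(290,165,350,220),12,'pics/o6.png')
q=(.598,.2575); y=1.1+np.pi/2
go([*q,.14],y)
```

```text
6.6667 [0.50737117 0.04633581 0.14267896] [-0.09052659 -0.70500213  0.11954191] 0.08519958569941774
turn [0.06 0.18 8.02] shift [-0.0171  0.2291  0.0029] q [-0.06 -0.16  1.97  0.    1.33 -2.87] toolx [-0.946  0.325 -0.003]
```

View pics/o6.png

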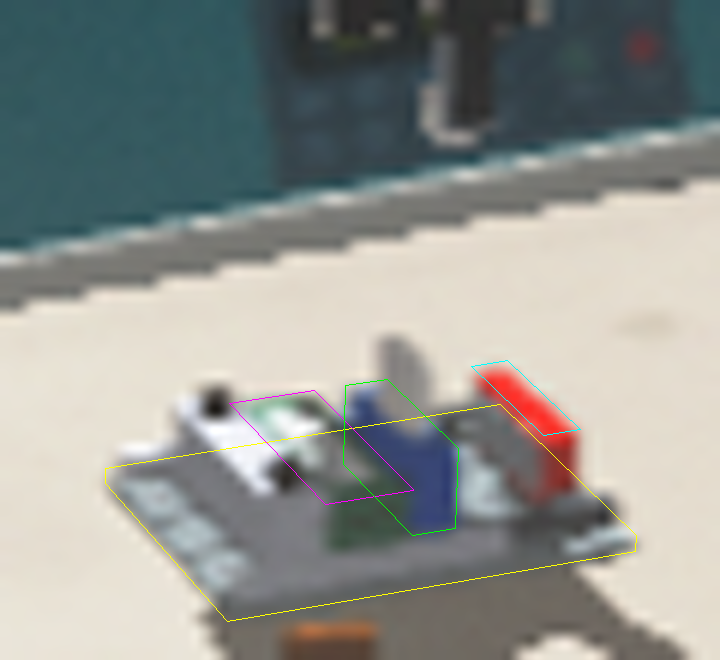

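Run:
```python
from ov import *
t=get_image('top'); s=get_image('scene'); im={'top':t,'scene':s}
for c in(('top',),('scene',),('top','scene')):
    p,f=fitspacer((.5985,.257,1.12),c,im); print(c,p.round(4),round(f,2))
overlay(s,'scene',[(P,p,(0,255,255)) for P,_ in SP],win('scene',[.598,.257,.03],16),18,'pics/o7.png')
```

```text
('top',) [0.5987 0.2581 1.1671] 5.25
('scene',) [0.5957 0.2559 1.0798] 30.19
('top', 'scene') [0.5977 0.2573 1.1242] 45.92
```

View pics/o7.png

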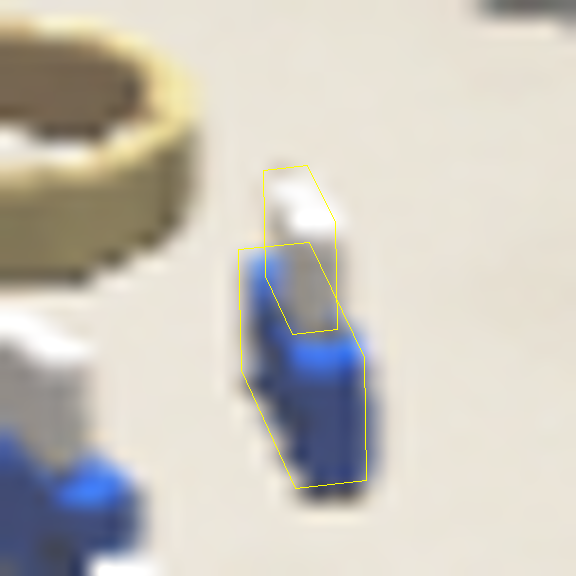

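Run:
```python
from h import *
go([.597,.2565,.1305],1.125+np.pi/2,p=np.array([.5064,.0462,.1405]))
```

```text
turn [-0.03 -0.09  6.59] shift [-0.0174  0.2283  0.0099] q [-0.06 -0.16  1.97 -0.    1.33 -2.87] toolx [-0.946  0.325  0.002]
```

Request:
{"api": "jog_arm", "payload": {
  "deltas": [
    [[0,0,0.6],[-0.001,0.018,0],0.0854],
    [[0,0,1.3],[-0.003,0.042,0],0.0854],
    [[0,0,2],[-0.005,0.068,0],0.0854],
    [[0,0,2.7],[-0.007,0.094,0],0.0854],
    [[0,0,3.4],[-0.009,0.12,0],0.0854],
    [[0,0,4.2],[-0.011,0.146,0],0.0854],
    [[0,0,5],[-0.013,0.172,0],0.0854],
    [[0,0,5.8],[-0.015,0.195,0],0.0854],
    [[0,0,6.3],[-0.0165,0.213,0.005],0.0854],
    [[0,0,6.6],[-0.0174,0.2283,0.01],0.0854],
    [[0,0,6.6],[-0.0174,0.2283,0.01],0.0854],
    [[0,0,6.6],[-0.0174,0.2283,0.01],0.0854]
  ]
}}

```text
t: 7.77
tool_pos: [0.5957, 0.2565, 0.1283]
tool_rot: [-0.692, -3.061, 0.004]
contact_force: [-0.0, -1.1, -0.1]
opening: 0.0855
```

Request:
{"api": "jog_arm", "payload": {
  "deltas": [
    [[0,0,0],[0,0,0.025],0.0854],
    [[0,0,0],[0,0,0.048],0.0854],
    [[0,0,0],[0,0,0.068],0.0854],
    [[0,0,0],[0,0,0.084],0.0854],
    [[0,0,0],[0,0,0.092],0.0854],
    [[0,0,0],[0,0,0.0965],0.0854],
    [[0,0,0],[0,0,0.0965],0.0854],
    [[0,0,0],[0,0,0.0965],0.0854]
  ]
}}

```text
t: 8.43
tool_pos: [0.5975, 0.2564, 0.0352]
tool_rot: [0.695, 3.063, 0.001]
contact_force: [0.0, -0.2, 1.2]
opening: 0.0855
```

Run:
```python
from ov import *
o=ctrl.get_obs(); print(o['t'],o['tool_pos'],o['contact_force'],o['opening'])
go([.597,.2565,.034],1.125+np.pi/2)
crop("scene",(240,180,330,250),8,"pics/s8.png")
```

```text
8.4333 [0.59754055 0.25643284 0.03517285] [ 0.04446205 -0.21318335  1.23210071] 0.08552474121910318
turn [ 0.04  0.05 -0.03] shift [ 0.0005 -0.0002  0.0012] q [ 0.29  0.3   1.68 -0.    1.16 -2.4 ] toolx [-0.902  0.432 -0.001]
```

View pics/s8.png

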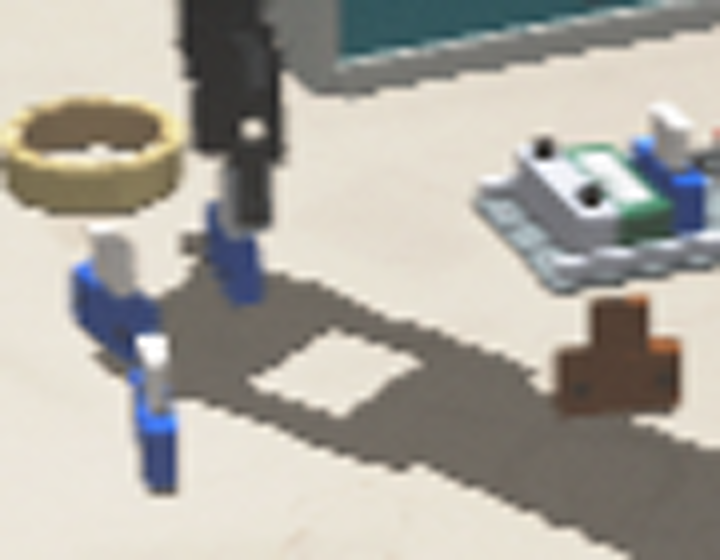

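Request:
{"api": "jog_arm", "payload": {
  "deltas": [
    [[0,0,0],[0,0,0],0.02],
    [[0,0,0],[0,0,0],0.02],
    [[0,0,0],[0,0,0],0.02],
    [[0,0,0],[0,0,0],0.02],
    [[0,0,0],[0,0,0],0.02],
    [[0,0,0],[0,0,0],0.02],
    [[0,0,0],[0,0,0],0.02],
    [[0,0,0],[0,0,0],0.02]
  ]
}}

```text
t: 9.15
tool_pos: [0.5973, 0.2569, 0.0348]
tool_rot: [0.694, 3.063, 0.001]
contact_force: [-1.4, 1.0, 2.8]
opening: 0.0292
```

Run:
```python
from ov import *
t=get_image('top')
it=ITEMS+[(boxpts(-.008,.008,-.03,.03,.006,.036),(.5065,.0464,1.239),(0,255,0))]
overlay(t,'top',it,(294,176,358,232),12,'pics/o9.png')
```

```text
(no output)
```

View pics/o9.png

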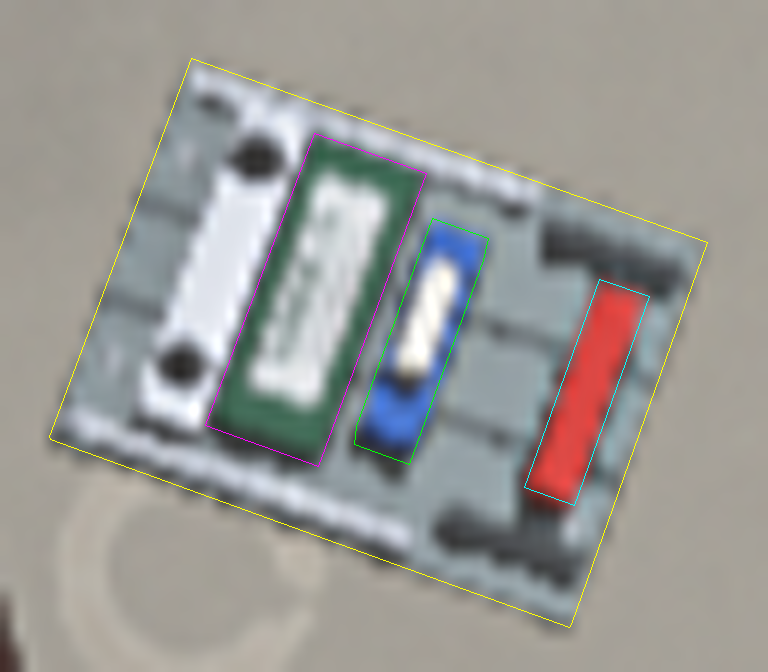

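Run:
```python
from h import *
go([.4985,.0237,.14],1.239+np.pi/2,p=np.array([.597,.2565,.034]))
```

```text
turn [ 0.03  0.03 -6.54] shift [-0.0116 -0.2525 -0.1061] q [ 0.29  0.3   1.68  0.    1.16 -2.4 ] toolx [-0.902  0.431 -0.   ]
```

Request:
{"api": "jog_arm", "payload": {
  "deltas": [
    [[0,0,0],[0,0,-0.02],0.02],
    [[0,0,0],[0,0,-0.04],0.02],
    [[0,0,0],[0,0,-0.07],0.02],
    [[0,0,0],[0,0,-0.106],0.02],
    [[0,0,0],[0,0,-0.106],0.02],
    [[0,0,0],[0,0,-0.106],0.02]
  ]
}}

```text
t: 9.7
tool_pos: [0.5988, 0.2571, 0.1434]
tool_rot: [0.694, 3.059, 0.004]
contact_force: [-0.3, 0.8, -1.0]
opening: 0.029
```

Request:
{"api": "jog_arm", "payload": {
  "deltas": [
    [[0,0,-0.5],[-0.001,-0.018,0],0.02],
    [[0,0,-1.2],[-0.002,-0.043,0],0.02],
    [[0,0,-1.9],[-0.003,-0.071,0],0.02],
    [[0,0,-2.6],[-0.005,-0.099,0],0.02],
    [[0,0,-3.3],[-0.006,-0.127,0],0.02],
    [[0,0,-4],[-0.007,-0.155,0],0.02],
    [[0,0,-4.7],[-0.008,-0.183,0],0.02],
    [[0,0,-5.4],[-0.01,-0.21,0],0.02],
    [[0,0,-6],[-0.011,-0.235,0],0.02],
    [[0,0,-6.5],[-0.0116,-0.2525,0],0.02],
    [[0,0,-6.5],[-0.0116,-0.2525,0],0.02],
    [[0,0,-6.5],[-0.0116,-0.2525,0],0.02]
  ]
}}

```text
t: 10.7
tool_pos: [0.4973, 0.0234, 0.1384]
tool_rot: [-0.523, -3.095, -0.0]
contact_force: [0.8, 0.1, -1.5]
opening: 0.0292
```

Request:
{"api": "jog_arm", "payload": {
  "deltas": [
    [[0,0,0],[0,0,0.015],0.02],
    [[0,0,0],[0,0,0.03],0.02],
    [[0,0,0],[0,0,0.04],0.02],
    [[0,0,0],[0,0,0.046],0.02],
    [[0,0,0],[0,0,0.05],0.02],
    [[0,0,0],[0,0,0.05],0.02],
    [[0,0,0],[0,0,0.05],0.02]
  ]
}}

```text
t: 11.28
tool_pos: [0.4989, 0.0241, 0.0905]
tool_rot: [0.519, 3.098, 0.0]
contact_force: [-0.2, -0.5, 0.5]
opening: 0.0292
```

Run:
```python
from ov import *
im=get_image('scene'); o=ctrl.get_obs(); p=o['tool_pos']; z=p[2]-.0349; print(o['t'],p,o['contact_force'],o['opening'])
go([.4985,.0237,.042],1.239+np.pi/2)
it=[(boxpts(-.008,.008,-.03,.03,z,z+.03),(p[0],p[1],1.239),(0,255,0)),(boxpts(-.008,.008,-.03,.03,.006,.036),(p[0],p[1],1.239),(0,255,0)),(boxpts(-.065,-.051,-.03,.03,.0359,.036),C,(255,255,0))]
overlay(im,'scene',it,(290,165,350,220),12,'pics/o10.png')
```

```text
11.3333 [0.49912427 0.02394108 0.09088545] [ 0.42679758  0.04959568 -0.60030755] 0.02904760286429043
turn [ 0.01  0.05 -0.03] shift [ 0.0006 -0.0004  0.0489] q [-0.1  -0.12  2.02 -0.    1.23 -2.91] toolx [-0.945  0.326 -0.001]
```

View pics/o10.png

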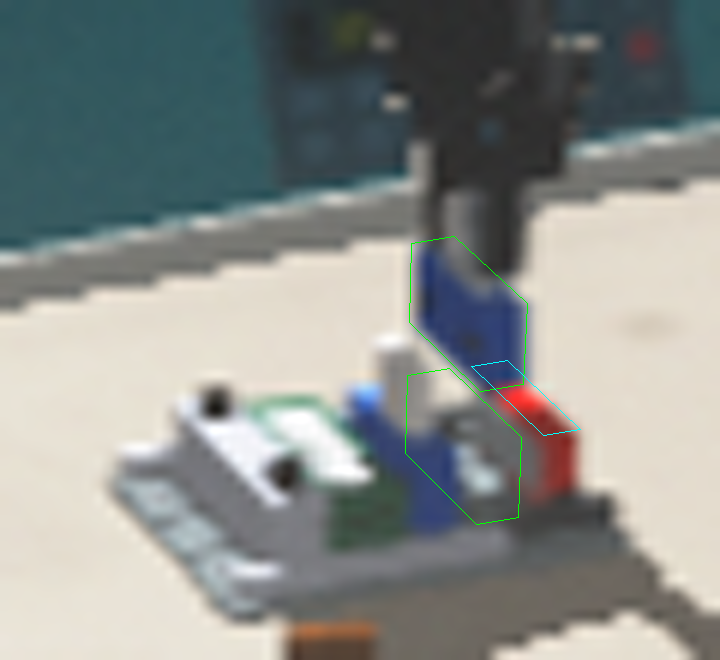

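Request:
{"api": "jog_arm", "payload": {
  "deltas": [
    [[0,0,0],[0,0,0.01],0.02],
    [[0,0,0],[0,0,0.02],0.02],
    [[0,0,0],[0,0,0.03],0.02],
    [[0,0,0],[0,0,0.037],0.02],
    [[0,0,0],[0,0,0.042],0.02],
    [[0,0,0],[0,0,0.046],0.02],
    [[0,0,0],[0,0,0.0495],0.02],
    [[0,0,0],[0,0,0.0495],0.02],
    [[0,0,0],[0,0,0.0495],0.02]
  ]
}}

```text
t: 12.08
tool_pos: [0.499, 0.0238, 0.041]
tool_rot: [0.52, 3.097, 0.0]
contact_force: [0.3, -0.7, -1.1]
opening: 0.0289
```

Request:
{"api": "jog_arm", "payload": {
  "deltas": [
    [[0,0,0],[0,0,0.001],0.02],
    [[0,0,0],[0,0,0.001],0.02],
    [[0,0,0],[0,0,0.001],0.06],
    [[0,0,0],[0,0,0.001],0.06],
    [[0,0,0],[0,0,0.001],0.06],
    [[0,0,0],[0,0,0.001],0.06],
    [[0,0,0],[0,0,0.001],0.06],
    [[0,0,0],[0,0,-0.01],0.06],
    [[0,0,0],[0,0,-0.03],0.06],
    [[0,0,0],[0,0,-0.06],0.06],
    [[0,0,0],[0,0,-0.1],0.06],
    [[0,0,0],[0,0,-0.1],0.06]
  ]
}}

```text
t: 13.08
tool_pos: [0.5037, 0.0234, 0.1504]
tool_rot: [0.517, 3.084, 0.002]
contact_force: [0.9, -0.7, 1.5]
opening: 0.06
```

Run:
```python
from ov import *
im=get_image('scene'); o=ctrl.get_obs(); p=o['tool_pos']; print(o['t'],p,o['contact_force'],o['opening'])
overlay(im,'scene',[],(290,165,350,220),12,'pics/o11.png')
u=np.array([.3257,.9455]); pc=np.array(C[:2])
for x,z in((-.112,.14),(-.112,.012)): print(pc+x*u); go([*(pc+x*u),z],1.239+np.pi/2,p=np.array([.4985,.0237,.1395]))
```

```text
13.1333 [0.50237498 0.02349087 0.14730216] [-0.12024694 -0.30300567 -0.70030525] 0.059869272877777935
[ 0.4736216 -0.048596 ]
turn [ 0.15  0.64 -0.04] shift [-0.0001 -0.0765 -0.0007] q [-0.1  -0.19  1.98 -0.    1.33 -2.91] toolx [-0.945  0.326 -0.011]
[ 0.4736216 -0.048596 ]
turn [ 0.15  0.64 -0.04] shift [ 0.0013 -0.0768  0.1273] q [-0.1  -0.19  1.98 -0.    1.33 -2.91] toolx [-0.945  0.326 -0.011]
```

View pics/o11.png

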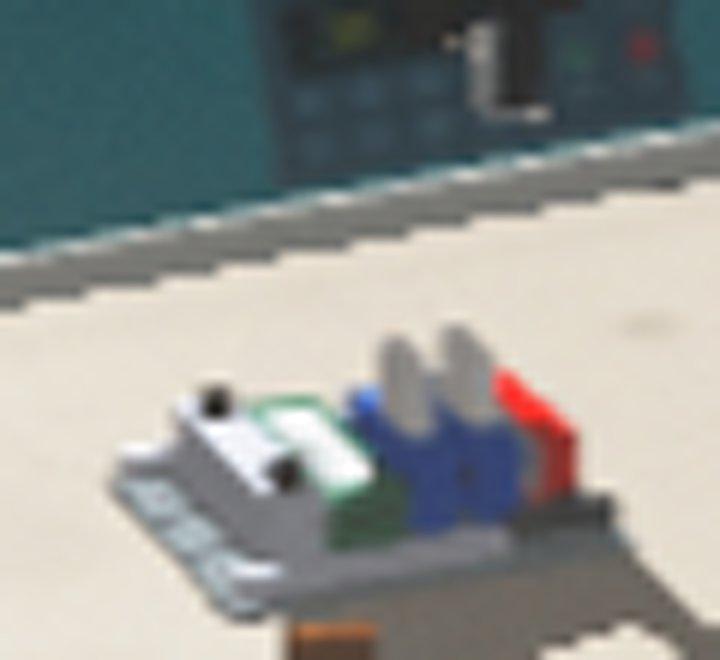

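Request:
{"api": "jog_arm", "payload": {
  "deltas": [
    [[0,0,0],[0,-0.01,0],0.06],
    [[0,0,0],[0,-0.025,0],0.03],
    [[0,0,0],[0,-0.042,0],0],
    [[0,0,0],[0,-0.057,0],0],
    [[0,0,0],[0,-0.0645,0],0],
    [[0,0,0],[0,-0.0645,0],0],
    [[0,0,0],[0,-0.0645,0],0],
    [[0,0,0],[0,-0.0645,0],0],
    [[0,0,0],[0,-0.0645,0],0],
    [[0,0,0],[0,-0.0645,0],0]
  ],
  "squeeze": 30
}}

```text
t: 13.97
tool_pos: [0.4776, -0.0366, 0.1407]
tool_rot: [-0.519, -3.098, -0.0]
contact_force: [0.7, 0.3, -0.3]
opening: -0.0
```

Run:
```python
from ov import *
o=ctrl.get_obs(); p=o['tool_pos']; print(o['t'],p,o['q'],o['contact_force'],o['opening'])
u=np.array([.3257,.9455]); d=p[:2]-C[:2]; print('xc',d@u,'yc',d@[-u[1],u[0]])
go([.4775,-.0373,.013],1.239+np.pi/2)
im=get_image('scene');overlay(im,'scene',[],(290,155,370,220),10,'pics/o12.png')
```

```text
13.9667 [ 0.47763669 -0.03662961  0.14070934] [-2.32116046e-01 -2.33177757e-01  2.03472180e+00  9.92400929e-05
  1.34028453e+00 -3.04209182e+00] [ 0.74783769  0.33806449 -0.26698077] -2.1130060101750185e-05
xc -0.0993837434819546 yc 0.00010118759810686334
turn [ 0.   -0.01  0.01] shift [-1.000e-04 -7.000e-04  1.277e-01] q [-0.23 -0.23  2.03  0.    1.34 -3.04] toolx [-0.946  0.326  0.   ]
```

View pics/o12.png

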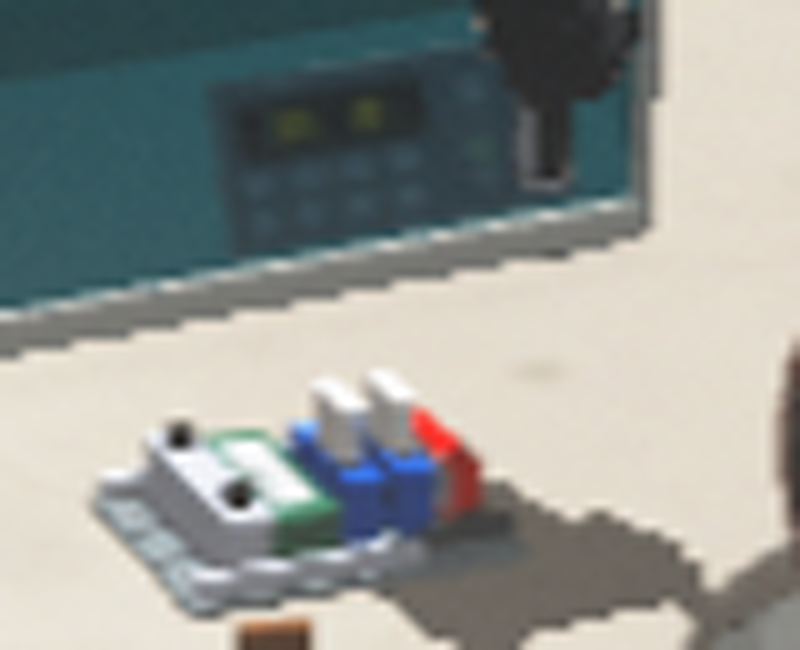

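Request:
{"api": "jog_arm", "payload": {
  "deltas": [
    [[0,0,0],[0,0,0.025],0],
    [[0,0,0],[0,0,0.05],0],
    [[0,0,0],[0,0,0.075],0],
    [[0,0,0],[0,0,0.095],0],
    [[0,0,0],[0,0,0.11],0],
    [[0,0,0],[0,0,0.12],0],
    [[0,0,0],[0,0,0.127],0],
    [[0,0,0],[0,0,0.127],0],
    [[0,0,0],[0,0,0.127],0]
  ]
}}

```text
t: 14.77
tool_pos: [0.478, -0.0371, 0.0142]
tool_rot: [0.52, 3.098, 0.0]
contact_force: [0.6, 0.0, -0.4]
opening: 0.0
```

Run:
```python
from ov import *
o=ctrl.get_obs(); p=o['tool_pos']; print(o['t'],p,o['q'],o['contact_force'],o['opening'])
im=get_image('scene');overlay(im,'scene',[],(290,155,370,220),10,'pics/o13.png')
```

```text
14.7667 [ 0.47800174 -0.03710668  0.01423805] [-2.32890179e-01 -4.82459152e-02  2.10639194e+00  5.42914698e-05
  1.08292217e+00 -3.04217010e+00] [ 5.64222370e-01  1.77234269e-05 -3.53222598e-01] 9.546242924037751e-06
```

View pics/o13.png

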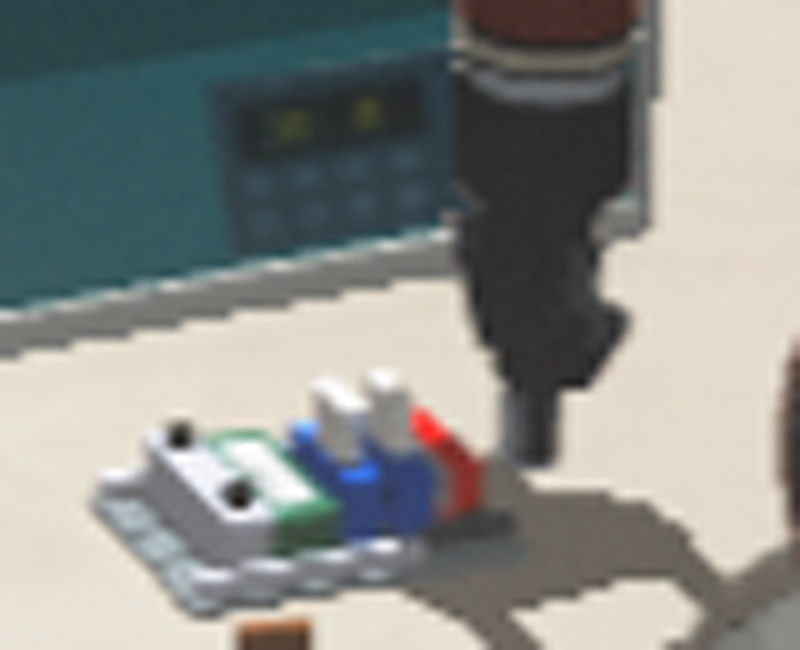

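Request:
{"api": "jog_arm", "payload": {
  "deltas": [
    [[0,0,0],[0,0.005,0],0],
    [[0,0,0],[0,0.011,0],0],
    [[0,0,0],[0,0.017,0],0],
    [[0,0,0],[0,0.021,0],0],
    [[0,0,0],[0,0.024,0],0],
    [[0,0,0],[0,0.027,0],0],
    [[0,0,0],[0,0.03,0],0],
    [[0,0,0],[0,0.03,0],0]
  ]
}}

```text
t: 15.48
tool_pos: [0.4876, -0.0086, 0.0141]
tool_rot: [0.519, 3.098, -0.001]
contact_force: [-2.4, -2.3, 1.5]
opening: -0.0003
```

```bash
cat > chk.py <<'E'
from ov import *
import sys
o=ctrl.get_obs(); p=o['tool_pos']; u=np.array([.3257,.9455]); d=p[:2]-C[:2]
f=o['contact_force']; print(o['t'],p.round(4),'xc %.4f yc %.4f'%(d@u,d@[-u[1],u[0]]),'f',f.round(1),'along %.1f'%(f[:2]@u),'q6',o['q'][5])
im=get_image('scene');overlay(im,'scene',[],(290,155,370,220),10,sys.argv[1])
E
python3 chk.py pics/o14.png
```

```text
15.4833 [ 0.4876 -0.0086  0.0141] xc -0.0697 yc -0.0002 f [-2.4 -2.3  1.5] along -3.0 q6 -2.979560931811566
```

View pics/o14.png

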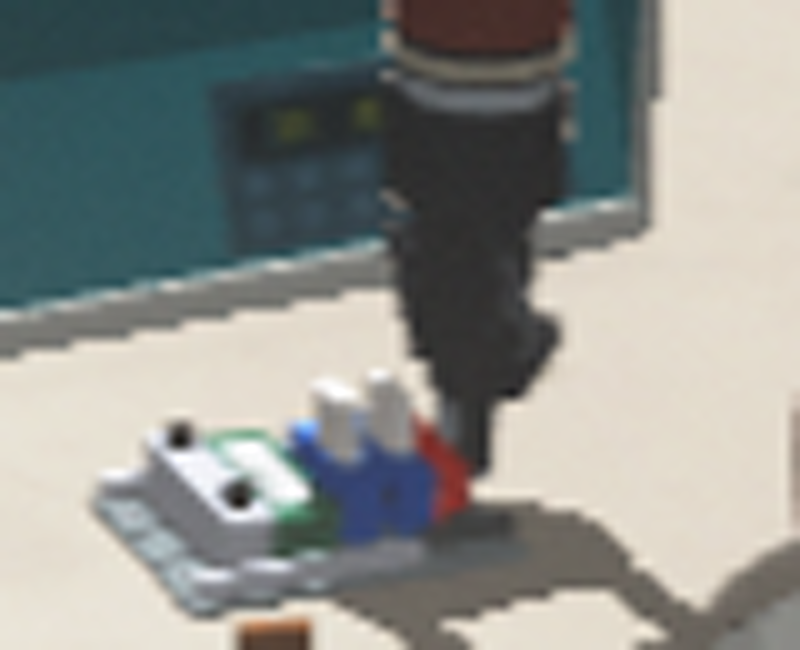

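Contact is made at about 3 N and the jaw is moving in. I'll keep pushing slowly.

Request:
{"api": "jog_arm", "payload": {
  "deltas": [
    [[0,0,0],[0,0.0015,0],0],
    [[0,0,0],[0,0.003,0],0],
    [[0,0,0],[0,0.0045,0],0],
    [[0,0,0],[0,0.006,0],0],
    [[0,0,0],[0,0.0075,0],0],
    [[0,0,0],[0,0.009,0],0],
    [[0,0,0],[0,0.0105,0],0],
    [[0,0,0],[0,0.012,0],0],
    [[0,0,0],[0,0.012,0],0]
  ]
}}

```text
t: 16.28
tool_pos: [0.4914, 0.0026, 0.0139]
tool_rot: [0.52, 3.098, -0.001]
contact_force: [-2.5, -4.7, 4.2]
opening: -0.0002
```

```bash
python3 chk.py pics/o15.png
```

```text
16.2833 [0.4914 0.0026 0.0139] xc -0.0578 yc -0.0001 f [-2.5 -4.7  4.2] along -5.2 q6 -2.9551783701758367
```

View pics/o15.png

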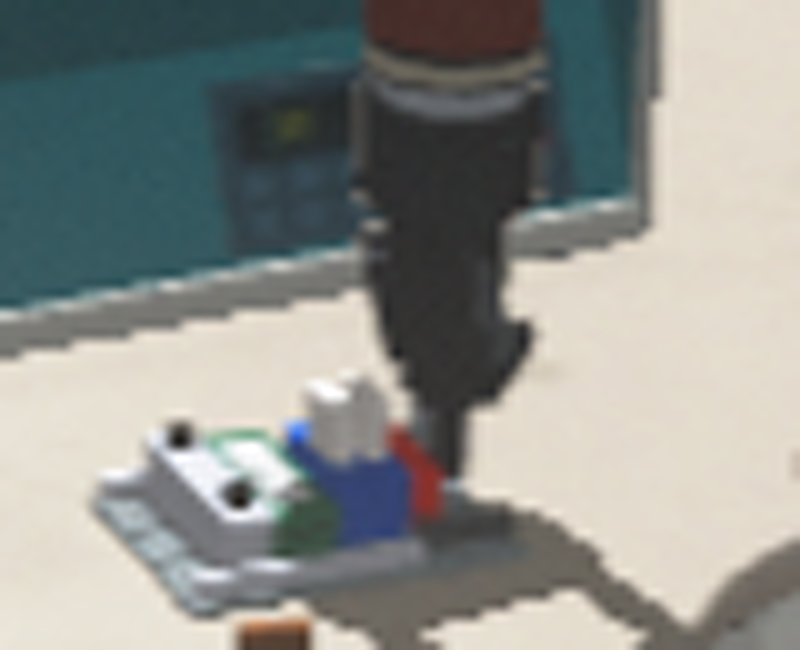

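Request:
{"api": "jog_arm", "payload": {
  "deltas": [
    [[0,0,0],[0,0.001,0],0],
    [[0,0,0],[0,0.002,0],0],
    [[0,0,0],[0,0.002,0],0],
    [[0,0,0],[0,0.002,0],0]
  ]
}}

```text
t: 16.67
tool_pos: [0.492, 0.0043, 0.0139]
tool_rot: [0.52, 3.098, -0.001]
contact_force: [-3.1, -4.4, 4.6]
opening: 0.0002
```

Request:
{"api": "jog_arm", "payload": {
  "deltas": [
    [[0,0,0],[0,0.0005,0],0],
    [[0,0,0],[0,0.001,0],0],
    [[0,0,0],[0,0.001,0],0],
    [[0,0,0],[0,0.001,0],0]
  ]
}}

```text
t: 17.0
tool_pos: [0.4923, 0.0052, 0.0139]
tool_rot: [0.52, 3.098, -0.001]
contact_force: [-2.0, -5.6, 3.7]
opening: -0.0001
```

Request:
{"api": "jog_arm", "payload": {
  "deltas": [
    [[0,0,0],[0,0.0005,0],0],
    [[0,0,0],[0,0.001,0],0],
    [[0,0,0],[0,0.001,0],0],
    [[0,0,0],[0,0.001,0],0]
  ]
}}

```text
t: 17.33
tool_pos: [0.4926, 0.006, 0.0139]
tool_rot: [-0.52, -3.098, 0.001]
contact_force: [-2.3, -5.1, 4.4]
opening: 0.0002
```

Request:
{"api": "jog_arm", "payload": {
  "deltas": [
    [[0,0,0],[0,0.0005,0],0],
    [[0,0,0],[0,0.001,0],0],
    [[0,0,0],[0,0.001,0],0],
    [[0,0,0],[0,0.001,0],0]
  ]
}}

```text
t: 17.67
tool_pos: [0.4927, 0.0064, 0.014]
tool_rot: [-0.519, -3.098, 0.003]
contact_force: [-3.2, -7.3, 5.5]
opening: 0.0002
```

Request:
{"api": "jog_arm", "payload": {
  "deltas": [
    [[0,0,0],[0,0.0005,0],0],
    [[0,0,0],[0,0.001,0],0],
    [[0,0,0],[0,0.001,0],0],
    [[0,0,0],[0,0.001,0],0]
  ]
}}

```text
t: 18.0
tool_pos: [0.4927, 0.0064, 0.014]
tool_rot: [-0.518, -3.097, 0.007]
contact_force: [-5.0, -11.8, 7.2]
opening: -0.0001
```

```bash
python3 chk.py pics/o16.png
```

```text
18.0 [0.4927 0.0064 0.014 ] xc -0.0538 yc -0.0001 f [ -5.  -11.8   7.2] along -12.8 q6 -2.9432483615809266
```

View pics/o16.png

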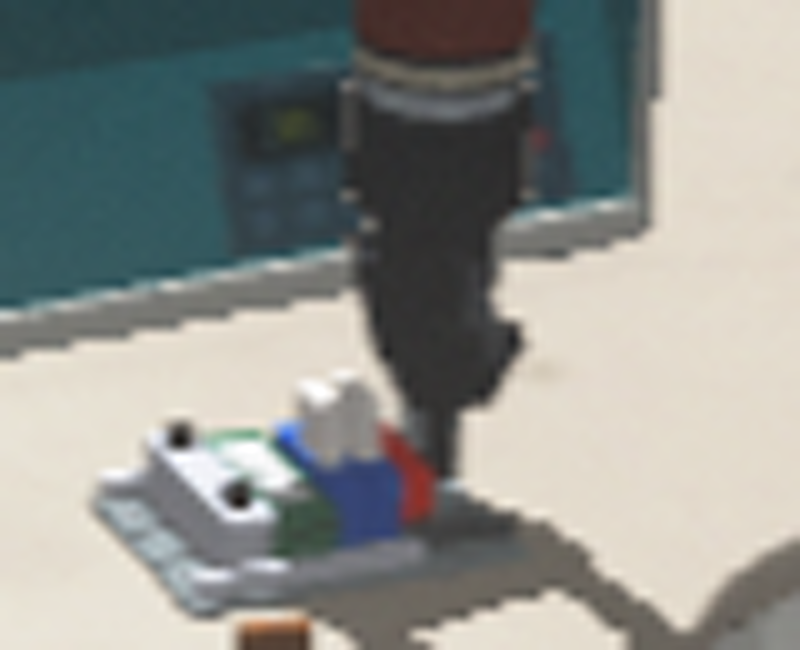

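Request:
{"api": "jog_arm", "payload": {
  "deltas": [
    [[0,0,0],[0,0.0005,0],0],
    [[0,0,0],[0,0.001,0],0],
    [[0,0,0],[0,0.0015,0],0],
    [[0,0,0],[0,0.002,0],0],
    [[0,0,0],[0,0.002,0],0],
    [[0,0,0],[0,0.002,0],0]
  ]
}}

```text
t: 18.55
tool_pos: [0.4927, 0.0064, 0.014]
tool_rot: [-0.517, -3.096, 0.014]
contact_force: [-8.5, -19.1, 8.4]
opening: 0.0001
```

Request:
{"api": "jog_arm", "payload": {
  "deltas": [
    [[0,0,0],[0,0,0],0],
    [[0,0,0],[0,0,0],0],
    [[0,0,0],[0,0,0],0],
    [[0,0,0],[0,0,0],0],
    [[0,0,0],[0,0,0],0],
    [[0,0,0],[0,0,0],0]
  ]
}}

```text
t: 19.05
tool_pos: [0.4927, 0.0065, 0.014]
tool_rot: [-0.517, -3.096, 0.013]
contact_force: [-7.0, -19.0, 9.0]
opening: -0.0003
```

```bash
python3 chk.py pics/o17.png
python3 - <<'E'
from h import *
crop('top',(200,150,360,260),5,'pics/t17.png'); crop('scene',(80,170,360,290),2.8,'pics/s17.png')
E
```

```text
19.05 [0.4927 0.0065 0.014 ] xc -0.0537 yc -0.0001 f [ -7. -19.   9.] along -20.2 q6 -2.9392462383833866
```

View pics/o17.png

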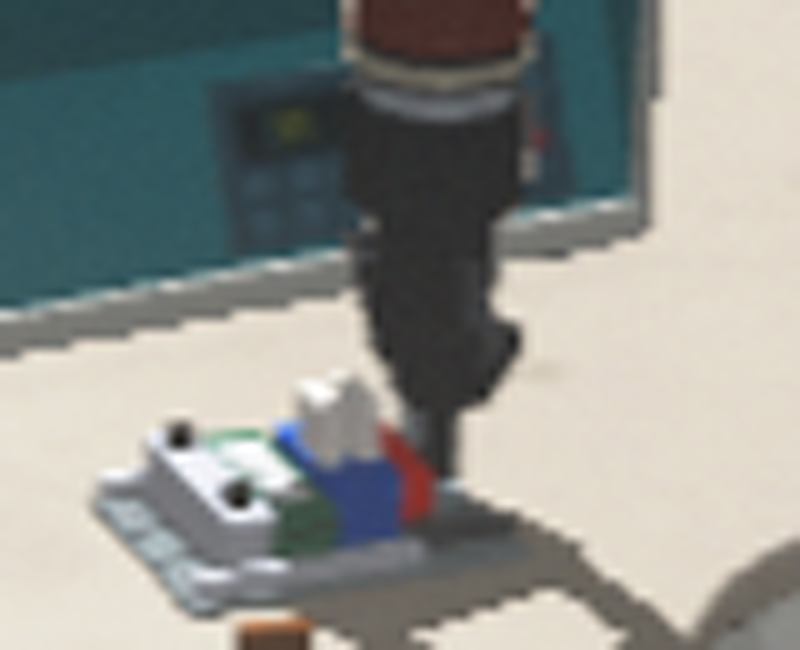

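View pics/t17.png

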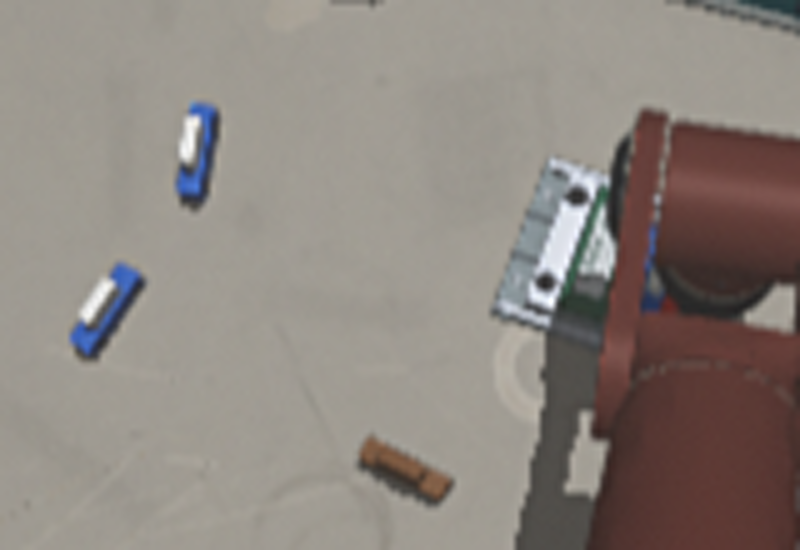

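View pics/s17.png

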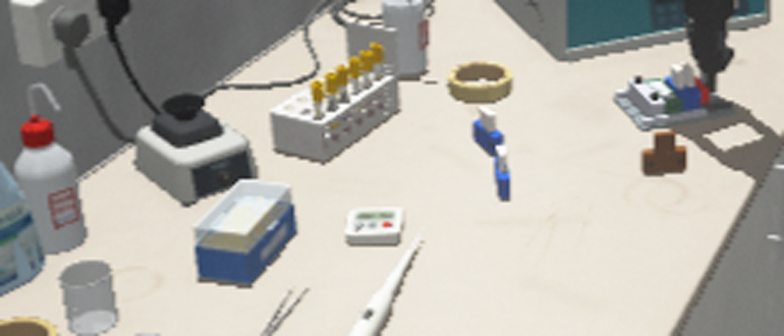

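```bash
python3 -c "
from station import job
print(job.finish_job())"
```

```text
the job is handed in; nothing more can be done
None
```

The box is clamped. I stood two blue spacers upright in the gap, about 53.6 mm by my measurement. I then pushed the jaw in with the closed fingertips and handed the job in at 19 s, still pushing.

**Last checks:**
- **Jaw:** it stopped after about 22 mm of travel. I expected 21.6 mm with two spacers, and the end of travel is 32 mm. As the push rose from about 13 N to 20 N, the fingertip moved only about 0.1 mm, so the stack is tight against the end stop.
- **Spacers:** both stand upright and touch each other between the box and the jaw. The camera shows only the fingers near the jaw, with no other contact visible.
- **Other objects:** the two spare spacers, the brown look-alike, timer and beaker are where they were. The petri dish was outside the last crops, but the arm did not work near it.

**Disagreements:** the two cameras differed by about 3 mm on the positions, so I left 6 to 9 mm of clearance when placing the spacers. A vertical force of about 9 N also showed at the wrist, which I take to be friction against the rubber pad, because the fingertip was 8 mm above the bed.

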